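# Fit the ring post into the pour-over stand and set the dripper in it

## Robot

A 7-joint arm with a two-finger parallel gripper is mounted at the origin on a cart in front of the work surface, level with it; the furniture and walls round the work are solid. World frame = base frame: x ahead of the robot, y to its left, z up, the work surface at z = 0. Lengths are in m, angles in rad, forces in N, time in s.
With the tool pointing down it reaches from about 0.4 to 0.875 m from the base axis. Payload 4.4 kg.
Tool frame: the origin (TCP) lies at the very end of the fingers, on their centre line; the grasp point (between the pads) lies 19 mm behind it (manip.grip_depth is the distance from the TCP to the grasp point, in m); z points along the fingers, x is the direction in which the jaws open and shut, and the axes are right-handed (so a half turn about z gives the same grasp; the last joint's range is limited). The gripper opens to 85 mm and grips with 20 to 120 N. Pads are 22 mm wide; open, the fingers measure 114 mm over their backs; the gripper's body (76 mm by 85 mm) begins 54 mm behind the grasp point. The pads swing forward as they close: fully open they stand 13 mm farther back than shut.
Start: joints at [-1.176, 0.628, 0.038, 1.517, -0.027, 0.996, -0.02], TCP at [0.289, 0.582, 0.231] pointing down, gripper open.
Joint ranges: [-3.06, 3.06], [-0.37, 2.12], [-1.25, 1.32], [0.18, 2.47], [-1.1, 4.24], [0.23, 1.98], [-2.94, 2.94]. Speed limits (rad/s): [2.57, 2.57, 3.14, 3.14, 3.14, 3.14, 3.14].

## Interface

Orientations are given as a unit quaternion [w, x, y, z].
In Python, from station import manip gives the robot as it stands. The module is installed in compiled form; this text tells all that it offers.
- The arm moves only by the shell command python3 -m crank 'ROWS' [OPENING] [FORCE]. ROWS is JSON, a list of rows, each an object with "xyz": the shift along the tool's x, y, z in mm, a list of three; "yaw": the turn about the tool's z in rad. In form: [{"xyz": [tx, ty, tz], "yaw": yaw}, ...]. A call has 1 to 20 rows; each row shifts and turns the pose as measured when the row begins, along the tool's axes as they then stand; what a row does not reach is not made up. A row lasts 1/12 s, in which the tool goes at most 41.7 mm and 7.16 degrees, less where a joint would pass 70% of its speed; a pose out of reach is approached as far as the arm can. A call is refused whole if a number of a shift passes 41.7 or a number of a turn 0.125, either way. A call with a gripper value outside its range is refused whole. OPENING is the opening, from 0 (shut) to 1 (fully open), set as the call begins (- or left out, the last holds). The fingers move at their own pace and stop on an object; FORCE is the grip in N (left out, the last holds). Time passes only in rows, so rows that do not move let the fingers close. It gives the time, the measured TCP pose, the force and the opening at its end, in the units of the state.
- manip.state(): the state, without advancing time (a new reading comes with each control period).
- manip.camera(name): name is "side" or "top" or "wrist"; returns a dict with "img" (400x640x3 uint8, red, green, blue), "fx", "fy", "cx", "cy" (pixels), "origin" and "orientation" of the camera in the world. Camera axes: x right, y up, looking along -z (the intrinsics and any distortion apply to the point x, -y, -z); pixel columns grow to the right and rows downward; lengths in m; the calibration is good to about 2 mm. A picture is of the moment at which its call begins. There is no depth.
- manip.close_job(): hands the job in, once; it reports no verdict.
The state is a dict: "time_s": time; "joint_pos": joint angles; "joint_velocities": joint speeds; "tau": joint torques, N m; "ee_pos": TCP position; "tcp_rot": TCP orientation; "force": force on the tool from outside, world axes, zero at the start; "torque": the same for the moment, N m; "gripper_width": opening from 0.0 (shut) to 1.0 (fully open).
Only numpy, scipy, OpenCV 4.12 (cv2) and the standard library are available. Lean on these libraries where they do the work, as an engineer would, in place of code of your own. Each camera call takes 0.05 s, during which the arm holds its last target.

## Task

Set up the pour-over coffee stand: lift the steel ring post out of the wooden tool block and slide its rod down into the stand's sleeve, ring over the cup, until it is fully home on the stop inside and the spring plunger at the side has snapped into the rod's groove. How deep home lies depends on how the height collar is clamped, so feel for it and never force the rod or ram it against the stop; then set the blue dripper gently upright into the ring. Leave the cup and everything else as they are.

Things in the scene. Friction and masses are not known exactly. Their poses are not given: they have to be found in the camera images.
- stand: Pour-over stand, fixed: wooden foot 170 x 130 x 22 mm, upright steel sleeve (28 mm outside, bore 17.6 mm) at x = +45 mm. Origin: centre of the foot's underside; z up; -x is the cup side. A dark height collar (39 mm diameter) clamped on the sleeve carries the cross pin in the bore on which the rod's tip lands (the stop) and the spring plunger with brass housing and black knob to +y.
- sleeve_mouth (a point): Centre of the sleeve's open top, 107 mm above the worktop. The stop pin in the bore lies 51 to 79 mm below it: the collar is clamped at another height each time and does not slip. This depth is in no reading; it must be felt. Some 12 N on the stop shows that it is reached; a push of more than 20 N is too much.
- cup_spot (a point): Centre of the round cork cup spot on the foot's top, 22 mm above the worktop, 78 mm to -x of the sleeve's axis. Here the ring has to be above.
- plunger (a joint): Spring plunger, 40 mm above the stop pin. 0 = nose fully out (bore empty, or snapped into the groove); 0.002 to 0.004 m = pushed back by the full rod. Pushing the rod down takes about 3 to 8 N from where its tip meets the nose, some 40 mm above home, until the nose drops into the groove just before the hard stop.
- tool_block: Dark wooden block 60 x 170 x 60 mm, fixed, with a brush and a scoop that stay in it. Origin: centre of its underside. The ring post stands in a well (18 mm diameter, 50 mm deep) at y = +55 mm of its frame.
- ring_post: Ring post, 152 mm high, 0.2 kg, loose, upright in the block's well with 2 degrees of play. Origin: centre of the rod's tip (lower end), z up the rod. Steel rod 16 mm diameter, tip tapered to 8 mm over 8 mm, groove 37 to 45 mm above the tip, hub 24 mm diameter at 84 to 100 mm, ring on an arm to -x (62 mm outside, 50 mm inside). Wooden grip on top, 12 mm thick along x, 28 mm wide, 112 to 152 mm up.
- post_grip (a point): Centre of the ring post's wooden grip, on the rod's axis 132 mm above the tip; pinch it across its 12 mm (the post's x axis).
- ring_seat (a point): Centre of the ring's upper face, 95 mm above the tip, 78 mm to -x of the rod's axis; the dripper's shoulder rests on this face.
- dripper: Blue one-cup dripper, loose, 0.17 kg, round, 70 mm high, standing on the worktop. Origin: centre of its underside. Straight band 64 mm diameter from 26 to 70 mm up (grip it here from above); below it a spigot tapers from 45 to 32 mm diameter. The flat shoulder between them, 26 mm up, rests on the ring.
- red_check_cup: Small cup with red squares, 62 mm high, standing on the stand's cup spot, loose; to be left there. Origin: centre of the underside of its outline, 12 mm beside the bowl's centre towards the handle (-y).
- stone_mug_used: Patterned stoneware mug, 85 mm high, loose bystander. Origin: centre of its underside.
- stone_cup_small: Small patterned stoneware cup, 60 mm high, loose bystander. Origin: centre of its underside.
- spice_jar_1: Spice jar with a red cap, 109 mm high, loose bystander. Origin: centre of its underside.

How it is judged:
On the way, in this order (a step that is already met when the one before it is completed fails the run):
1. the ring post is home in the sleeve with the plunger snapped into its groove (z of ring_post in the frame of stand below 0.0595 m and value of joint plunger below 0.0007 m and horizontal distance between ring_post and sleeve_mouth below 0.004 m and angle between ring_post's own z axis and vertical below 0.09 rad), for 0.2 s.
2. the dripper sits in the ring (horizontal distance between dripper and ring_seat below 0.006 m and z of dripper in the frame of ring_seat between -0.03 and -0.023 m), for 0.2 s.
At the end, for the whole second after the job is handed in: Post upright (5 degrees) in the sleeve, tip under 59.5 mm above the worktop with the plunger out in its groove (pressed under 0.7 mm), ring centre within 14 mm of above the cup spot; dripper upright (7 degrees) in the ring, centred to 6 mm, shoulder on it to 3 mm; both at rest (all of step 1 and all of step 2 and horizontal distance between ring_seat and cup_spot below 0.014 m and angle between dripper's own z axis and vertical below 0.12 rad and linear speed of each of dripper, ring_post below 0.02 m/s); the robot touches nothing.
It fails at once if the post is forced: over 30 N in all on the rod in the sleeve, plunger and stop together, before the dripper is brought (contact force between ring_post and stand above 30 N and horizontal distance between dripper and ring_seat above 0.04 m).
It fails at once if the dripper is dropped or pressed hard onto the ring post: more than 20 N (contact force between dripper and ring_post above 20 N).
It fails at once if the cup is shifted by more than 15 mm (distance of red_check_cup from where it was at the start of the episode above 0.015 m).
It fails at once if a bystander is shifted by more than 15 mm (distance of any of stone_mug_used, stone_cup_small, spice_jar_1 from where it was at the start of the episode above 0.015 m).
It also fails if it takes over 72 s, if anything falls off the work surface, if the arm or the gripper's body presses on something with over 40 N, if the wrist force passes 120 N, or if a joint passes its speed limit or range.

## Working session

There is one attempt and no reset: what is moved stays moved. The work goes in short steps, Python scripts to look and compute and a shell command to move; the robot and the scene stay as the last step left them, time stands still between calls to the robot, and variables do not carry over. Pictures are saved under pics/ and viewed, and the job is handed in when it is done.

```bash
mkdir -p pics; cat > h.py <<'E'
import numpy as np, cv2
from station import manip
from scipy.spatial.transform import Rotation as R
def rot(q): return R.from_quat([q[1],q[2],q[3],q[0]]).as_matrix()
def cam(n,save=None):
    c=manip.camera(n)
    if save: cv2.imwrite('pics/'+save+'.png',c['img'][:,:,::-1])
    return c
def ray(c,u,v):
    d=np.array([(u-c['cx'])/c['fx'],-(v-c['cy'])/c['fy'],-1.])
    return np.array(c['origin']),rot(c['orientation'])@d
def onz(c,u,v,z):
    o,d=ray(c,u,v); return o+d*(z-o[2])/d[2]
def proj(c,p):
    q=rot(c['orientation']).T@(np.array(p)-c['origin'])
    return c['cx']+c['fx']*q[0]/-q[2], c['cy']-c['fy']*q[1]/-q[2]
E
python3 - <<'E'
from h import *
for n in ['side','top','wrist']:
    c=cam(n,n+'0'); print(n,c.keys(),[np.round(c[k],4) for k in ['fx','fy','cx','cy','origin','orientation']])
s=manip.state();print(s, manip.grip_depth)
E
```

```text
side dict_keys(['img', 'fx', 'fy', 'cx', 'cy', 'origin', 'orientation']) [np.float64(404.6612), np.float64(404.6612), np.float64(313.7224), np.float64(196.211), array([0.4925, 1.1901, 0.6383]), array([-0.0288, -0.0057,  0.5523,  0.8331])]
top dict_keys(['img', 'fx', 'fy', 'cx', 'cy', 'origin', 'orientation']) [np.float64(495.6622), np.float64(495.6622), np.float64(323.7834), np.float64(198.1361), array([-0.3044, -0.1729,  1.5923]), array([ 0.7516,  0.1939, -0.1626, -0.6091])]
wrist dict_keys(['img', 'fx', 'fy', 'cx', 'cy', 'origin', 'orientation']) [np.float64(337.6904), np.float64(337.6904), np.float64(316.5964), np.float64(196.1355), array([0.2148, 0.6201, 0.3724]), array([ 0.8382, -0.14  , -0.0865,  0.5199])]
{'time_s': 0.15, 'joint_pos': array([-1.17581047,  0.62911894,  0.03848663,  1.51811382, -0.02698839,
        0.99627324, -0.01998464]), 'joint_velocities': array([ 3.49433109e-05, -2.27978969e-03, -1.27520821e-03, -2.33963608e-03,
        2.90883615e-04,  3.91051433e-04,  1.02788263e-03]), 'tau': array([ 2.65237359e-03, -5.63797724e+01,  1.22792222e+00, -1.93651628e+01,
        1.10983828e-02,  7.32863671e-03,  1.42717556e-05]), 'ee_pos': array([0.28881668, 0.58180733, 0.2306184 ]), 'tcp_rot': array([ 3.82929936e-04,  8.49899768e-01,  5.26943922e-01, -5.82661164e-04]), 'force': array([-0.12142819, -0.12123316,  0.16748296]), 'torque': array([ 0.00237667, -0.00895232,  0.01664147]), 'gripper_width': 1.00209317232982} 0.0187
```

View pics/side0.png

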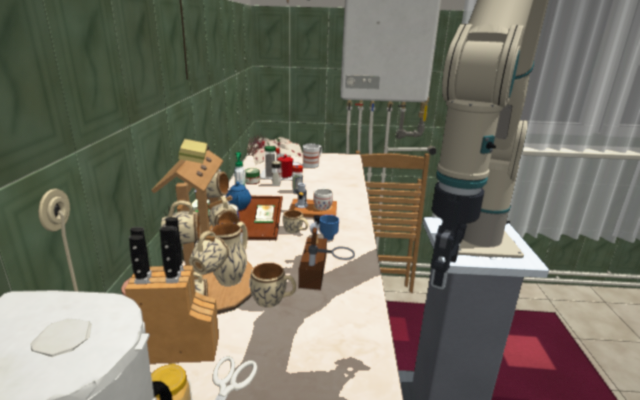

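View pics/top0.png

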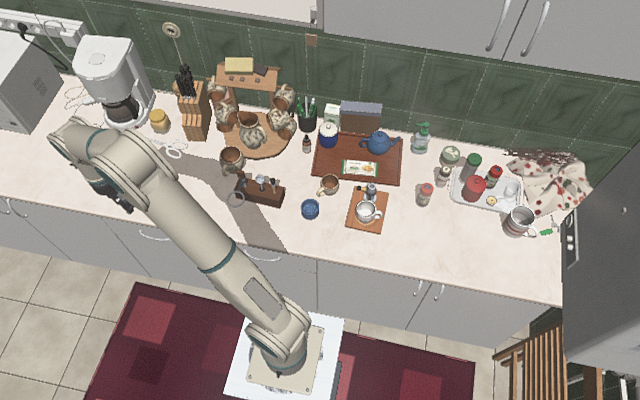

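View pics/wrist0.png

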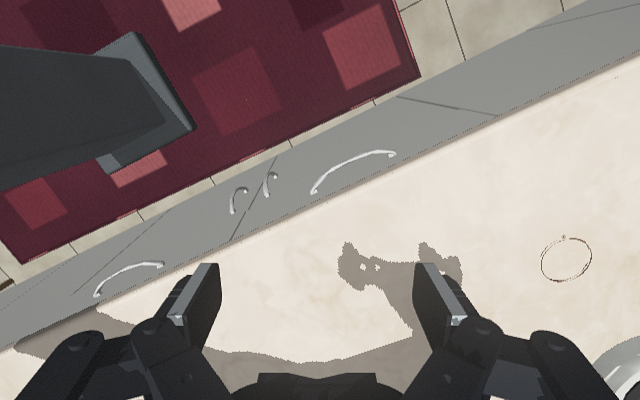

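```bash
python3 - <<'E'
import cv2
a=cv2.imread('pics/top0.png')[140:245,215:405];cv2.imwrite('pics/topz.png',cv2.resize(a,None,fx=4.2,fy=4.2,interpolation=cv2.INTER_CUBIC))
a=cv2.imread('pics/side0.png')[165:315,220:380];cv2.imwrite('pics/sidez.png',cv2.resize(a,None,fx=4,fy=4,interpolation=cv2.INTER_CUBIC))
from h import *
c=cam('top');
for n,u,v,z in [('dripper top',310,208,.07),('stand',367,212,.1),('block postgrip',261,180,.14),('ring',236,198,.1),('jar',425,194,.05)]: print(n,onz(c,u,v,z).round(3))
E
```

```text
dripper top [0.486 0.029 0.07 ]
stand [ 0.496 -0.168  0.1  ]
block postgrip [0.521 0.208 0.14 ]
ring [0.455 0.283 0.1  ]
jar [ 0.639 -0.36   0.05 ]
```

View pics/topz.png

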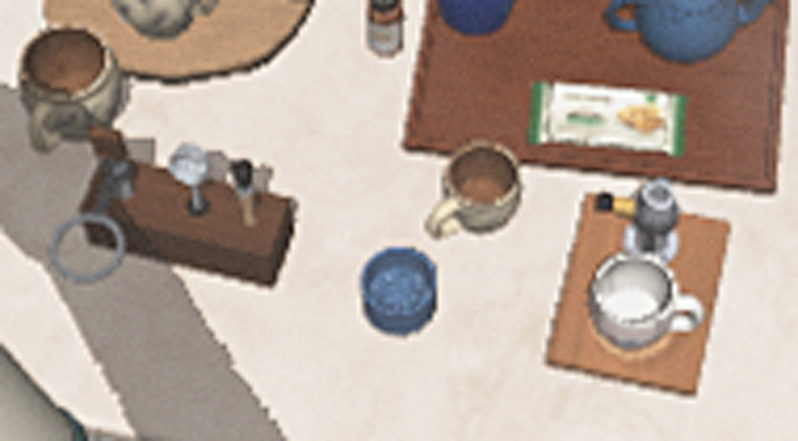

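View pics/sidez.png

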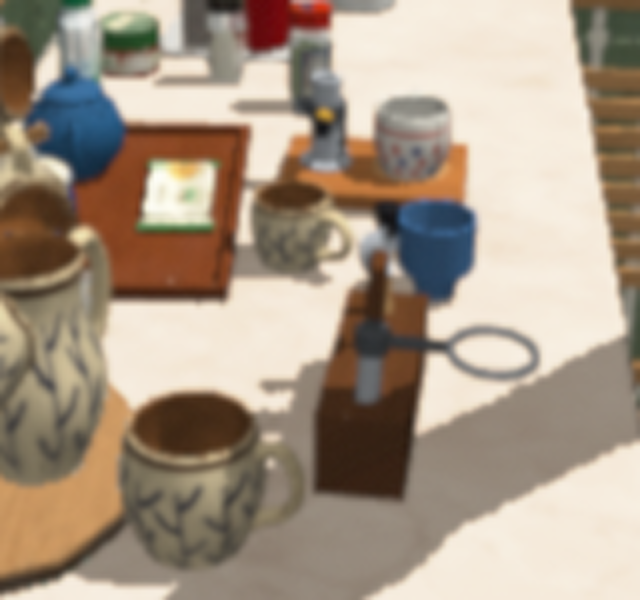

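```bash
cat >> h.py <<'E'
def tri(c1,p1,c2,p2):
    o1,d1=ray(c1,*p1);o2,d2=ray(c2,*p2);d1/=np.linalg.norm(d1);d2/=np.linalg.norm(d2)
    A=np.stack([d1,-d2],1);t=np.linalg.lstsq(A,o2-o1,rcond=None)[0]
    a=o1+t[0]*d1;b=o2+t[1]*d2;return (a+b)/2,np.linalg.norm(a-b)
E
python3 - <<'E'
from h import *
t=cam('top');s=cam('side')
Z=lambda x,y:(215+x/4.2,140+y/4.2)
S=lambda x,y:(220+x/4,165+y/4)
for n,p,z in [('griptop',(100,130),.162),('hubtop',(120,172),.11),('ring',(87,248),.103),('blockNE',(293,198),.06),('blockSE',(277,285),.06),('dripper',(400,275),.07),('sleeve',(659,188),.107),('foot1',(585,197),.022),('foot2',(730,222),.022),('foot3',(695,393),.022),('foot4',(548,362),.022),('cup',(634,285),.08)]:
    print(n,onz(t,*Z(*p),z).round(3))
for n,p,z in [('ring',(493,353),.103),('griptop',(377,257),.162),('hubtop',(372,328),.11),('dripper top',(437,212),.07),('sleeve',(325,80),.107)]: print('S',n,onz(s,*S(*p),z).round(3))
st=manip.state();M=rot(st['tcp_rot']);print(M.round(3));c=cam('wrist');print((M.T@rot(c['orientation'])).round(3),M.T@(c['origin']-st['ee_pos']))
E
```

```text
griptop [0.527 0.285 0.162]
hubtop [0.521 0.274 0.11 ]
ring [0.45  0.282 0.103]
blockNE [0.555 0.138 0.06 ]
blockSE [0.471 0.13  0.06 ]
dripper [0.496 0.03  0.07 ]
sleeve [ 0.602 -0.167  0.107]
foot1 [ 0.631 -0.105  0.022]
foot2 [ 0.633 -0.233  0.022]
foot3 [ 0.464 -0.228  0.022]
foot4 [ 0.466 -0.103  0.022]
cup [ 0.522 -0.162  0.08 ]
S ring [0.454 0.292 0.103]
S griptop [0.53  0.28  0.162]
S hubtop [0.532 0.28  0.11 ]
S dripper top [0.494 0.022 0.07 ]
S sleeve [ 0.599 -0.162  0.107]
[[ 0.445  0.896 -0.   ]
 [ 0.896 -0.445 -0.001]
 [-0.001 -0.    -1.   ]]
[[ 1.     0.    -0.001]
 [-0.    -0.946 -0.325]
 [-0.001  0.325 -0.946]] [ 0.00125697 -0.08324582 -0.14190715]
```

```bash
python3 -m crank '[{"xyz":[-16,35,-5],"yaw":0},{"xyz":[-16,35,-5],"yaw":0},{"xyz":[-16,35,-5],"yaw":0},{"xyz":[-16,35,-5],"yaw":0},{"xyz":[-16,35,-5],"yaw":0},{"xyz":[-16,35,-5],"yaw":0},{"xyz":[-16,35,-5],"yaw":0},{"xyz":[-16,35,-5],"yaw":0},{"xyz":[-16,35,-5],"yaw":0},{"xyz":[-16,35,-5],"yaw":0},{"xyz":[0,0,0],"yaw":0.123},{"xyz":[0,0,0],"yaw":0.123},{"xyz":[0,0,0],"yaw":0.123},{"xyz":[0,0,0],"yaw":0.123},{"xyz":[0,0,0],"yaw":0.123},{"xyz":[0,0,0],"yaw":0.123},{"xyz":[0,0,0],"yaw":0.123},{"xyz":[0,0,0],"yaw":0.123},{"xyz":[0,0,0],"yaw":0.123}]'
python3 - <<'E'
from h import *
cam('wrist','w1');s=manip.state();print(s['ee_pos'],rot(s['tcp_rot']).round(3)[:2,:2],s['joint_pos'].round(2),s['force'])
cam('side','s1')
E
```

```text
time_s: 1.93
ee_pos: [0.5445, 0.2662, 0.2812]
tcp_rot: [-0.001, 1.0, 0.003, 0.001]
force: [-0.9, -0.4, -0.3]
gripper_width: 1.004
[0.54446004 0.26631365 0.2810643 ] [[ 1. -0.]
 [-0. -1.]] [-0.72  0.53  0.35  1.59 -0.21  1.05 -0.31] [-0.59213267  0.31946231  0.40929541]
```

View pics/w1.png

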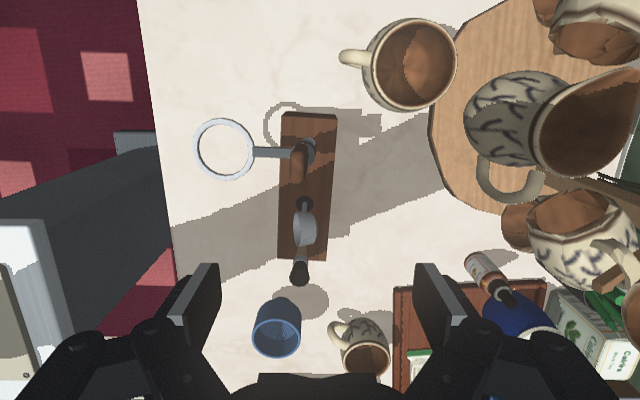

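```bash
python3 - <<'E'
import cv2
a=cv2.imread('pics/w1.png')[95:295,180:360];cv2.imwrite('pics/w1z.png',cv2.resize(a,None,fx=3,fy=3,interpolation=cv2.INTER_CUBIC))
E
```

```text
(no output)
```

View pics/w1z.png

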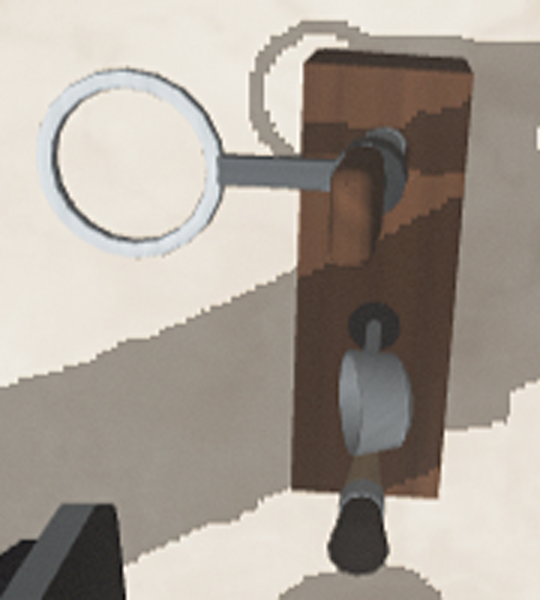

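```bash
python3 - <<'E'
from h import *
c=cam('wrist')
Z=lambda x,y:(180+x/3,95+y/3)
b=np.array([onz(c,*Z(*p),.06) for p in [(305,65),(472,70),(440,497),(292,490)]]);print(b.round(4))
ctr=b.mean(0);yd=(b[0]+b[1]-b[2]-b[3]);L=np.linalg.norm(yd[:2])/2;yd/=np.linalg.norm(yd[:2]);print('ctr',ctr,yd,L,'well',ctr+.055*yd)
r=onz(c,*Z(131,162),.104);print('ring',r)
for p in [(330,262),(378,262),(395,140)]: print(onz(c,*Z(*p),.162),onz(c,*Z(*p),.11))
# ring contour fit
g=c['img'].astype(int)
print('arm edges',onz(c,*Z(222,172),.103),onz(c,*Z(330,175),.103))
w=ctr+.055*yd
for z in (.06,.11,.162): print(z,(np.array(proj(c,[w[0],w[1],z]))-[180,95])*3)
E
```

```text
[[0.5086 0.3148 0.06  ]
 [0.5671 0.3138 0.06  ]
 [0.5594 0.1442 0.06  ]
 [0.4996 0.1468 0.06  ]]
ctr [0.53369089 0.22991672 0.06      ] [0.04933514 0.99878228 0.        ] 0.16898653935912317 well [0.53640433 0.28484975 0.06      ]
ring [0.45700971 0.28847127 0.104     ]
[0.52417166 0.27330008 0.162     ] [0.52016291 0.25784348 0.11      ]
[0.53705598 0.27343846 0.162     ] [0.53561419 0.25800944 0.11      ]
[0.54140609 0.30629176 0.162     ] [0.54083099 0.29740818 0.11      ]
arm edges [0.48554746 0.28536707 0.103     ] [0.52003554 0.2847717  0.103     ]
0.06 [384.17051215 151.01821775]
0.11 [380.61468206 179.85287217]
0.162 [375.58609561 220.63028527]
```

```bash
python3 -m crank '[{"xyz":[-12,-20,20],"yaw":0.049},{"xyz":[0,0,30],"yaw":0},{"xyz":[0,0,30],"yaw":0},{"xyz":[0,0,30],"yaw":0},{"xyz":[0,0,0],"yaw":0}]' 1 60
python3 - <<'E'
from h import *
cam('wrist','w2');s=manip.state();print(s['ee_pos'],rot(s['tcp_rot']).round(3)[:2,:2],s['force'])
cam('side','s2')
cv2.imwrite('pics/s2z.png',cv2.resize(cv2.imread('pics/s2.png')[165:315,220:420],None,fx=4,fy=4,interpolation=cv2.INTER_CUBIC))
E
```

```text
time_s: 2.5
ee_pos: [0.5346, 0.2892, 0.1707]
tcp_rot: [-0.003, 1.0, -0.008, 0.004]
force: [-1.0, -0.3, -1.0]
gripper_width: 1.002
[0.53608383 0.289901   0.17343755] [[ 1.    -0.017]
 [-0.018 -1.   ]] [1.04996331 0.72551024 0.93265655]
```

View pics/w2.png

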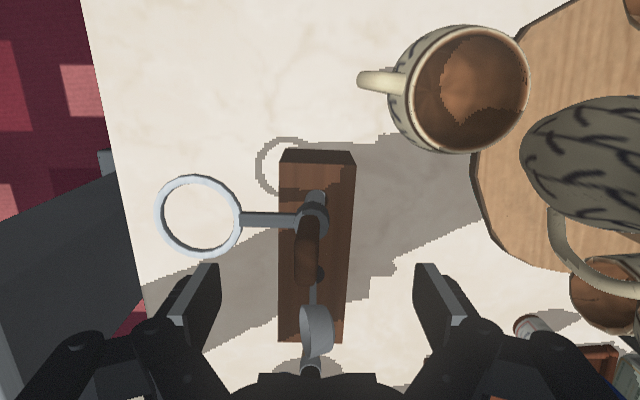

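View pics/s2z.png

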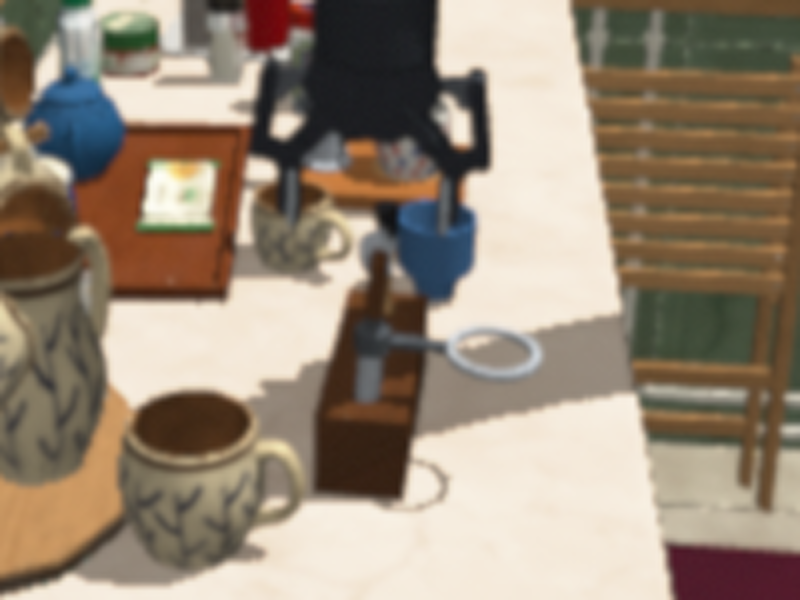

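```bash
python3 - <<'E'
from h import *
a=cv2.imread('pics/w2.png')[160:320,240:380];cv2.imwrite('pics/w2z.png',cv2.resize(a,None,fx=4,fy=4,interpolation=cv2.INTER_CUBIC))
c=cam('wrist');s=manip.state();print(s['ee_pos'],rot(s['tcp_rot'])[:2].round(3))
for p in [(295,285),(317,285),(308,285)]: print(onz(c,*p,.162))
print('ring',onz(c,199,215,.104))
for p in [(.532,.286,.162),(.532,.272,.162),(.534,.286,.11)]: print(proj(c,p))
E
```

```text
[0.53910436 0.29052958 0.17707631] [[ 1.    -0.02   0.018]
 [-0.02  -1.     0.012]]
[0.52725262 0.27207884 0.162     ]
[0.53899146 0.27173754 0.162     ]
[0.5341858  0.27187726 0.162     ]
ring [0.4603859  0.29103077 0.104     ]
(np.float64(303.0805478352713), np.float64(261.6053580546506))
(np.float64(303.9001368223263), np.float64(284.9039120622633))
(np.float64(307.7973309172329), np.float64(222.75388197245067))
```

View pics/w2z.png

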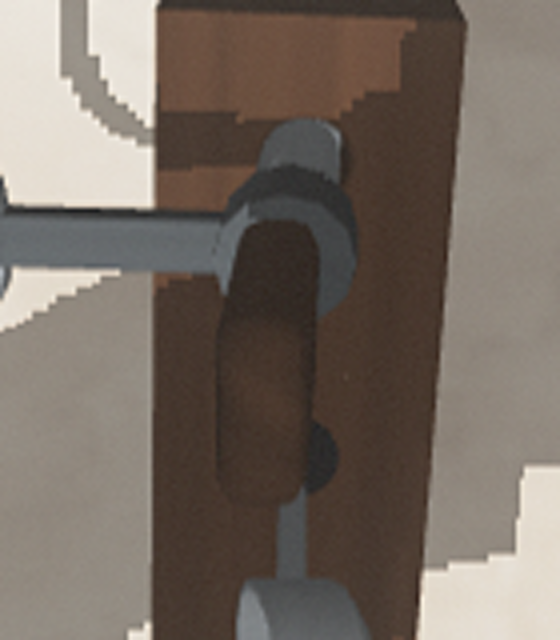

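```bash
python3 -m crank '[{"xyz":[0,0,0],"yaw":0},{"xyz":[0,0,0],"yaw":0},{"xyz":[0,0,0],"yaw":0}]'
python3 - <<'E'
from h import *
s=manip.state();print(s['ee_pos'],rot(s['tcp_rot']).round(4),s['joint_velocities'].round(3))
E
python3 -m crank '[{"xyz":[0,0,0],"yaw":0},{"xyz":[0,0,0],"yaw":0},{"xyz":[0,0,0],"yaw":0}]'
```

```text
time_s: 2.9
ee_pos: [0.5427, 0.2914, 0.1829]
tcp_rot: [-0.008, 1.0, -0.009, 0.013]
force: [-0.4, -0.5, -0.8]
gripper_width: 0.998
[0.54268218 0.29139201 0.18287355] [[ 0.9995 -0.0181  0.0268]
 [-0.0186 -0.9997  0.0163]
 [ 0.0265 -0.0168 -0.9995]] [ 0.001 -0.025  0.005 -0.019  0.005  0.009  0.002]
time_s: 3.15
ee_pos: [0.5443, 0.2919, 0.1861]
tcp_rot: [-0.01, 1.0, -0.009, 0.016]
force: [-0.2, 0.0, -0.3]
gripper_width: 1.001
```

```bash
for i in 1 2; do python3 -m crank '[{"xyz":[0,0,0],"yaw":0},{"xyz":[0,0,0],"yaw":0}]'
python3 - <<'E'
from h import *
s=manip.state();print(s['ee_pos'],rot(s['tcp_rot'])[:,2].round(4),s['joint_velocities'].round(4),s['tau'].round(2))
E
done
```

```text
time_s: 3.32
ee_pos: [0.5445, 0.292, 0.1866]
tcp_rot: [-0.01, 1.0, -0.009, 0.016]
force: [0.1, -0.3, 0.3]
gripper_width: 0.999
[0.544461   0.29204927 0.1865808 ] [ 0.032   0.0196 -0.9993] [ 0.0007 -0.0025 -0.0003  0.0019  0.0021  0.0002  0.0014] [ 1.000e-02 -5.295e+01  4.930e+00 -1.694e+01 -2.000e-02 -1.700e-01
  0.000e+00]
time_s: 3.48
ee_pos: [0.5444, 0.292, 0.1865]
tcp_rot: [-0.01, 1.0, -0.009, 0.016]
force: [-0.2, 1.0, -0.7]
gripper_width: 0.999
[0.54435705 0.29202993 0.18650575] [ 0.0318  0.0195 -0.9993] [-0.0006  0.0015 -0.0009  0.0005  0.0015 -0.0005  0.0003] [ 1.000e-02 -5.293e+01  4.920e+00 -1.693e+01 -2.000e-02 -1.700e-01
  0.000e+00]
```

```bash
cat > st.py <<'E'
from h import *
s=manip.state();M=rot(s['tcp_rot']);print(s['time_s'],s['ee_pos'].round(4),'z',M[:,2].round(4),'yaw',np.degrees(np.arctan2(M[1,0],M[0,0])).round(2),'F',s['force'].round(1),'T',s['torque'].round(2),'w',round(s['gripper_width'],3),'qv',abs(s['joint_velocities']).max().round(3))
E
for i in 1; do python3 -m crank '[{"xyz":[0,0,-8],"yaw":0},{"xyz":[0,0,-8],"yaw":0},{"xyz":[0,0,-8],"yaw":0},{"xyz":[0,0,-8],"yaw":0},{"xyz":[0,0,-8],"yaw":0},{"xyz":[0,0,-8],"yaw":0}]' >/dev/null; python3 st.py; python3 -m crank '[{"xyz":[0,0,0],"yaw":0},{"xyz":[0,0,0],"yaw":0},{"xyz":[0,0,0],"yaw":0}]'>/dev/null;python3 st.py;  done
python3 -m crank '[{"xyz":[0,0,2],"yaw":0},{"xyz":[0,0,2],"yaw":0},{"xyz":[0,0,2],"yaw":0},{"xyz":[0,0,2],"yaw":0},{"xyz":[0,0,2],"yaw":0},{"xyz":[0,0,2],"yaw":0}]' >/dev/null; python3 st.py
```

```text
3.9833 [0.542  0.2906 0.2379] z [ 0.0295  0.018  -0.9994] yaw -1.04 F [-0.6 -0.9  0. ] T [-0.03 -0.02  0.02] w 0.997 qv 0.228
4.2333 [0.5434 0.2913 0.2415] z [ 0.0343  0.0209 -0.9992] yaw -1.04 F [ 0.4 -0.   0.7] T [-0.03  0.04  0.03] w 1.001 qv 0.005
4.7333 [0.5428 0.2912 0.2265] z [ 0.0314  0.0192 -0.9993] yaw -1.03 F [0.  0.3 0.2] T [-0.02 -0.    0.01] w 1.002 qv 0.057
```

```bash
python3 -m crank '[{"xyz":[-2,0,4],"yaw":0},{"xyz":[-2,0,5],"yaw":0},{"xyz":[-2,0,5],"yaw":0},{"xyz":[-2,0,5],"yaw":0},{"xyz":[-2,0,5],"yaw":0},{"xyz":[-2,0,5],"yaw":0}]' >/dev/null; python3 st.py; python3 -m crank '[{"xyz":[0,0,4],"yaw":0},{"xyz":[0,0,3],"yaw":0},{"xyz":[0,0,2],"yaw":0},{"xyz":[0,0,1],"yaw":0},{"xyz":[0,0,1],"yaw":0}]' >/dev/null; python3 st.py;python3 -m crank '[{"xyz":[0,0,0],"yaw":0},{"xyz":[0,0,0],"yaw":0}]'>/dev/null;python3 st.py
```

```text
5.2333 [0.5307 0.2918 0.1939] z [ 0.0311  0.0188 -0.9993] yaw -1.05 F [-0.3 -1.   0.3] T [-0.03  0.03 -0.01] w 0.998 qv 0.178
5.65 [0.5299 0.292  0.1803] z [ 0.0291  0.0179 -0.9994] yaw -1.01 F [-0.   0.   1.2] T [-0.03  0.06  0.  ] w 0.999 qv 0.03
5.8167 [0.5302 0.292  0.1803] z [ 0.0294  0.0179 -0.9994] yaw -1.02 F [-0.4 -0.4 -0.3] T [ 0.01 -0.    0.05] w 1.005 qv 0.002
```

```bash
python3 -m crank '[{"xyz":[0,0,-20],"yaw":0},{"xyz":[0,0,-16],"yaw":0},{"xyz":[0,0,-12],"yaw":0},{"xyz":[0,0,-8],"yaw":0}]' >/dev/null; python3 st.py; python3 -m crank '[{"xyz":[0,0,-4],"yaw":0},{"xyz":[0,0,-2],"yaw":0},{"xyz":[0,0,-1],"yaw":0},{"xyz":[0,0,0],"yaw":0}]' >/dev/null; python3 st.py;python3 -m crank '[{"xyz":[0,0,20],"yaw":0},{"xyz":[0,0,16],"yaw":0},{"xyz":[0,0,12],"yaw":0},{"xyz":[0,0,8],"yaw":0}]' >/dev/null; python3 st.py; python3 -m crank '[{"xyz":[0,0,4],"yaw":0},{"xyz":[0,0,2],"yaw":0},{"xyz":[0,0,1],"yaw":0},{"xyz":[0,0,0],"yaw":0}]' >/dev/null; python3 st.py
```

```text
6.15 [0.5275 0.2901 0.2365] z [ 0.0258  0.0154 -0.9995] yaw -1.05 F [-0.1 -0.3 -0.2] T [-0.05 -0.04  0.02] w 0.998 qv 0.218
6.4833 [0.5282 0.2904 0.2458] z [ 0.0289  0.0174 -0.9994] yaw -1.05 F [-0.2 -0.3 -0.6] T [0.03 0.05 0.01] w 1.001 qv 0.005
6.8167 [0.5306 0.2918 0.1882] z [ 0.031   0.0189 -0.9993] yaw -1.05 F [-1.2 -0.   0.2] T [-0.06  0.07  0.01] w 0.996 qv 0.216
7.15 [0.5294 0.2912 0.1778] z [ 0.0264  0.0159 -0.9995] yaw -1.05 F [-0.2  0.   0.1] T [ 0.02 -0.   -0.04] w 1.001 qv 0.005
```

```bash
python3 -m crank '[{"xyz":[0,0,-30],"yaw":0},{"xyz":[0,0,-30],"yaw":0},{"xyz":[0,0,-30],"yaw":0}]' >/dev/null; python3 st.py; for i in 1 2 3 4; do python3 -m crank '[{"xyz":[0,0,0],"yaw":0}]' >/dev/null; python3 st.py;done
```

```text
7.4 [0.5233 0.2882 0.2646] z [ 0.0147  0.0086 -0.9999] yaw -1.05 F [ 0.9 -0.6  0.1] T [ 0.04 -0.05 -0.07] w 1.002 qv 0.827
7.4833 [0.5269 0.2893 0.2711] z [ 0.0247  0.0142 -0.9996] yaw -1.08 F [1.8 0.8 0.8] T [-0.02 -0.07  0.05] w 1.002 qv 0.056
7.5667 [0.5273 0.2897 0.2728] z [ 0.027   0.016  -0.9995] yaw -1.07 F [-0.4 -0.2 -0.2] T [-0.01  0.02  0.01] w 0.999 qv 0.059
7.65 [0.5279 0.2899 0.2739] z [ 0.0293  0.0174 -0.9994] yaw -1.07 F [-0.4  0.5  0.4] T [ 0.06 -0.05 -0.  ] w 1.001 qv 0.012
7.7333 [0.5277 0.2899 0.2737] z [ 0.0291  0.0175 -0.9994] yaw -1.07 F [ 0.3  0.6 -0.8] T [ 0.01  0.07 -0.02] w 1.0 qv 0.006
```

```bash
python3 -m crank '[{"xyz":[0,0,30],"yaw":0},{"xyz":[0,0,30],"yaw":0}]' >/dev/null; python3 st.py; for i in 1 2 3 4; do python3 -m crank '[{"xyz":[0,0,0],"yaw":0}]' >/dev/null; python3 st.py;done
```

```text
7.9 [0.5333 0.2928 0.2176] z [ 0.0394  0.0239 -0.9989] yaw -1.08 F [ 0.2  0.6 -0.9] T [-0.05  0.02  0.03] w 1.002 qv 0.798
7.9833 [0.53   0.2914 0.2122] z [ 0.031   0.019  -0.9993] yaw -1.07 F [-1.8 -0.1 -1.2] T [-0.04  0.07  0.04] w 1.001 qv 0.058
8.0667 [0.5295 0.2909 0.2112] z [ 0.0287  0.0175 -0.9994] yaw -1.08 F [-0.1 -0.1  0.3] T [-0.03 -0.01 -0.01] w 1.003 qv 0.045
8.15 [0.5289 0.2906 0.2108] z [ 0.0269  0.0164 -0.9995] yaw -1.09 F [-0.6 -1.1  0.4] T [0.01 0.06 0.  ] w 0.996 qv 0.017
8.2333 [0.5293 0.2907 0.2115] z [ 0.0275  0.0165 -0.9995] yaw -1.09 F [ 0.2 -0.6  0.2] T [-0.04  0.05 -0.01] w 0.997 qv 0.014
```

```bash
python3 -m crank '[{"xyz":[0,1,4],"yaw":0.01},{"xyz":[0,1,4],"yaw":0.01},{"xyz":[0,1,4],"yaw":0.01},{"xyz":[0,1,4],"yaw":0},{"xyz":[0,1,4],"yaw":0},{"xyz":[0,1,4],"yaw":0},{"xyz":[0,0,4],"yaw":0},{"xyz":[0,0,4],"yaw":0},{"xyz":[0,0,4],"yaw":0},{"xyz":[0,0,3],"yaw":0},{"xyz":[0,0,2],"yaw":0},{"xyz":[0,0,1],"yaw":0}]' ; python3 - <<'E'
exec(open('st.py').read())
c=cam('wrist','w3')
for z in (.162,.142,.122): print(proj(c,[.533,.286,z]))
cv2.imwrite('pics/w3z.png',cv2.resize(c['img'][160:400,180:460,::-1],None,fx=2.5,fy=2.5))
E
```

```text
time_s: 9.23
ee_pos: [0.5324, 0.2857, 0.1688]
tcp_rot: [-0.01, 0.999, -0.026, 0.016]
force: [-0.1, -0.2, -0.3]
gripper_width: 0.999
9.2333 [0.5324 0.2857 0.1688] z [ 0.0328  0.0197 -0.9993] yaw -3.01 F [-0.1 -0.2 -0.3] T [0.03 0.04 0.03] w 0.999 qv 0.028
(np.float64(315.32570709242685), np.float64(260.21355986283567))
(np.float64(314.29162420227976), np.float64(242.74408363775072))
(np.float64(313.4486937431781), np.float64(228.50387740768565))
```

View pics/w3z.png

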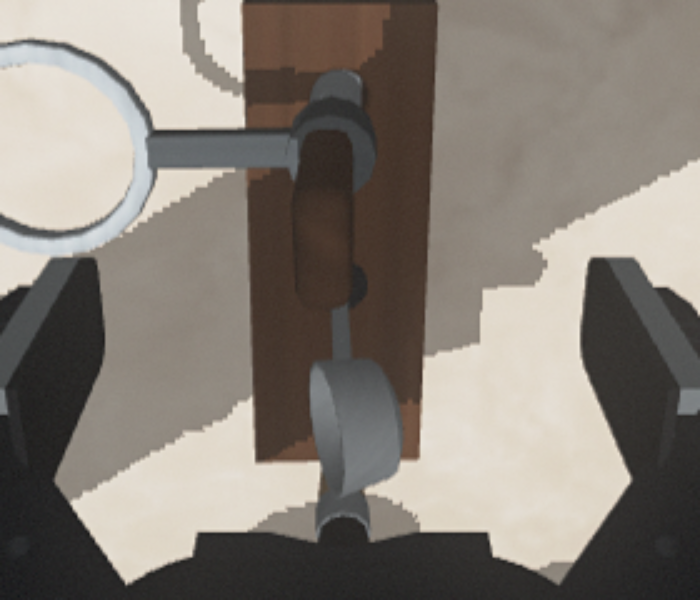

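```bash
python3 - <<'E'
from h import *
c=cam('wrist')
W=lambda x,y:(180+x/2.5,160+y/2.5)
h=onz(c,*W(357,285),.06);print('hole scoop',h)
for p in [(343,494),(400,390),(345,365)]:
    o,d=ray(c,*W(*p)); print('scoop',o+d*(h[1]-o[1])/d[1], 'if z=.19',onz(c,*W(*p),.19))
E
python3 st.py
```

```text
hole scoop [0.538465   0.21730765 0.06      ]
scoop [0.53058466 0.21730765 0.15265144] if z=.19 [0.53114579 0.25243867 0.19      ]
scoop [0.54753371 0.21730765 0.11638943] if z=.19 [0.54206456 0.27372776 0.19      ]
scoop [0.53282019 0.21730765 0.10361816] if z=.19 [0.53288732 0.2794634  0.19      ]
9.3333 [0.5324 0.2858 0.1689] z [ 0.0328  0.0197 -0.9993] yaw -3.01 F [0.2 0.4 0.2] T [-0.    0.05  0.  ] w 0.997 qv 0.007
```

```bash
python3 -m crank '[{"xyz":[-1,0,5],"yaw":0},{"xyz":[-1,0,5],"yaw":0},{"xyz":[-1,0,5],"yaw":0},{"xyz":[0,0,5],"yaw":0},{"xyz":[0,0,5],"yaw":0},{"xyz":[0,0,5],"yaw":0},{"xyz":[0,0,4],"yaw":0},{"xyz":[0,0,3],"yaw":0},{"xyz":[0,0,2],"yaw":0},{"xyz":[0,0,1],"yaw":0},{"xyz":[0,0,0],"yaw":0},{"xyz":[0,0,0],"yaw":0}]' ; python3 st.py
```

```text
time_s: 10.33
ee_pos: [0.5308, 0.2869, 0.1244]
tcp_rot: [-0.01, 0.999, -0.026, 0.016]
force: [0.8, 0.4, 0.2]
gripper_width: 0.997
10.3333 [0.5308 0.2869 0.1244] z [ 0.033   0.0198 -0.9993] yaw -3.01 F [0.8 0.4 0.2] T [-0.01  0.07 -0.  ] w 0.997 qv 0.003
```

```bash
for k in 1 2; do python3 -m crank '[{"xyz":[0,0,0],"yaw":0},{"xyz":[0,0,0],"yaw":0},{"xyz":[0,0,0],"yaw":0},{"xyz":[0,0,0],"yaw":0}]' 0 40 >/dev/null; python3 st.py; done
```

```text
10.6667 [0.5313 0.2872 0.1253] z [ 0.0344  0.0206 -0.9992] yaw -3.01 F [-1.  -0.5  1.3] T [0.03 0.05 0.03] w 0.456 qv 0.004
11.0 [0.5316 0.2873 0.1256] z [ 0.0351  0.021  -0.9992] yaw -3.0 F [ 0.2  0.4 -0.2] T [-0.07 -0.01 -0.01] w 0.135 qv 0.002
```

```bash
python3 -m crank '[{"xyz":[0,0,0],"yaw":0},{"xyz":[0,0,0],"yaw":0}]' >/dev/null; python3 st.py; python3 - <<'E'
from h import *
c=cam('wrist','w4')
E
```

```text
11.1667 [0.5316 0.2873 0.1256] z [ 0.0352  0.021  -0.9992] yaw -3.01 F [-0.6 -0.1 -0.1] T [-0.06  0.01 -0.04] w 0.141 qv 0.001
```

View pics/w4.png

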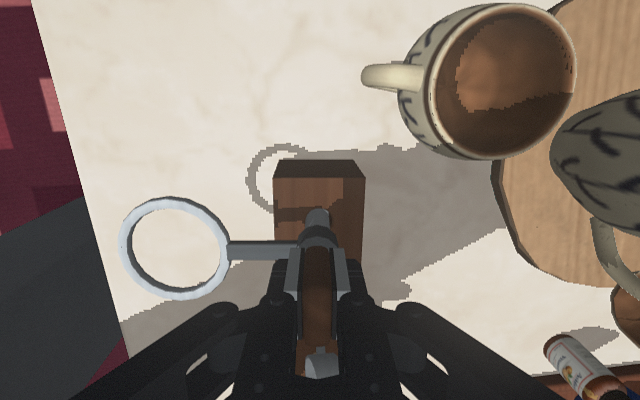

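```bash
python3 -m crank '[{"xyz":[0,0,-2],"yaw":0},{"xyz":[0.2,-0.1,-5],"yaw":0},{"xyz":[0.2,-0.1,-6],"yaw":0},{"xyz":[0.2,-0.1,-6],"yaw":0},{"xyz":[0.2,-0.1,-6],"yaw":0},{"xyz":[0.2,-0.1,-6],"yaw":0}]' >/dev/null; python3 st.py;  python3 -m crank '[{"xyz":[0.2,-0.1,-6],"yaw":0},{"xyz":[0.2,-0.1,-6],"yaw":0},{"xyz":[0.2,-0.1,-6],"yaw":0},{"xyz":[0.3,-0.2,-8],"yaw":0},{"xyz":[0.3,-0.2,-9],"yaw":0},{"xyz":[0.3,-0.2,-9],"yaw":0}]' >/dev/null; python3 st.py
```

```text
11.7167 [0.5307 0.2867 0.1578] z [ 0.033   0.0195 -0.9993] yaw -3.0 F [-0.1 -0.  -2.2] T [-0.   -0.03 -0.03] w 0.135 qv 0.173
12.2167 [0.5297 0.2863 0.2067] z [ 0.0313  0.019  -0.9993] yaw -3.0 F [ 0.   0.2 -1.1] T [ 0.01 -0.    0.01] w 0.131 qv 0.259
```

```bash
python3 -m crank '[{"xyz":[0,0,-16],"yaw":0},{"xyz":[0,0,-24],"yaw":0},{"xyz":[0,0,-24],"yaw":0},{"xyz":[0,5,-16],"yaw":0},{"xyz":[3,20,-5],"yaw":0},{"xyz":[4,34,-1],"yaw":0},{"xyz":[4,34,-1],"yaw":0},{"xyz":[4,34,-1],"yaw":0},{"xyz":[4,34,-1],"yaw":0},{"xyz":[4,34,-1],"yaw":0},{"xyz":[4,34,-1],"yaw":0},{"xyz":[4,34,-1],"yaw":0},{"xyz":[4,34,-1],"yaw":0},{"xyz":[4,34,-1],"yaw":0},{"xyz":[4,34,-1],"yaw":0},{"xyz":[4,34,-1],"yaw":0},{"xyz":[3,24,0],"yaw":0},{"xyz":[2,14,0],"yaw":0},{"xyz":[1,8,0],"yaw":0},{"xyz":[0,3,0],"yaw":0}]' >/dev/null; python3 st.py;  python3 - <<'E'
from h import *
c=cam('wrist','w5')
E
python3 st.py
```

```text
13.8833 [ 0.5591 -0.1842  0.3144] z [ 0.0458  0.0234 -0.9987] yaw -2.65 F [ 0.4 -1.6 -1.3] T [0.02 0.04 0.  ] w 0.134 qv 0.075
13.9333 [ 0.559  -0.1843  0.3144] z [ 0.0457  0.023  -0.9987] yaw -2.66 F [-1.  -2.2 -1.8] T [-0.12 -0.   -0.05] w 0.14 qv 0.03
```

View pics/w5.png

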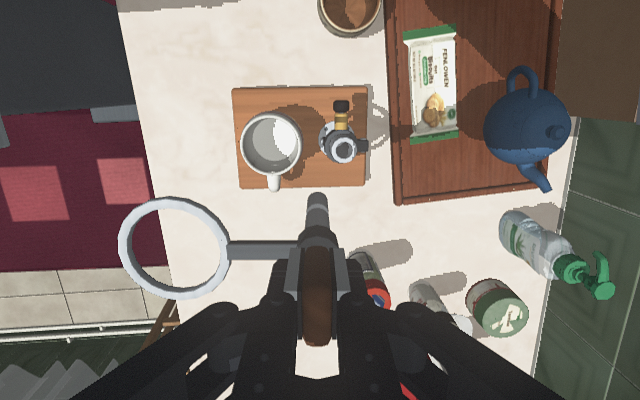

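```bash
python3 - <<'E'
from h import *
c=cam('wrist','w6');exec(open('st.py').read())
cv2.imwrite('pics/w6z.png',cv2.resize(c['img'][70:270,110:380,::-1],None,fx=2.9,fy=2.9,interpolation=cv2.INTER_CUBIC))
E
```

```text
13.9833 [ 0.5592 -0.1825  0.3142] z [ 0.0455  0.0245 -0.9987] yaw -2.56 F [-0.4 -0.5 -1. ] T [-0.03  0.09 -0.05] w 0.134 qv 0.03
```

View pics/w6z.png

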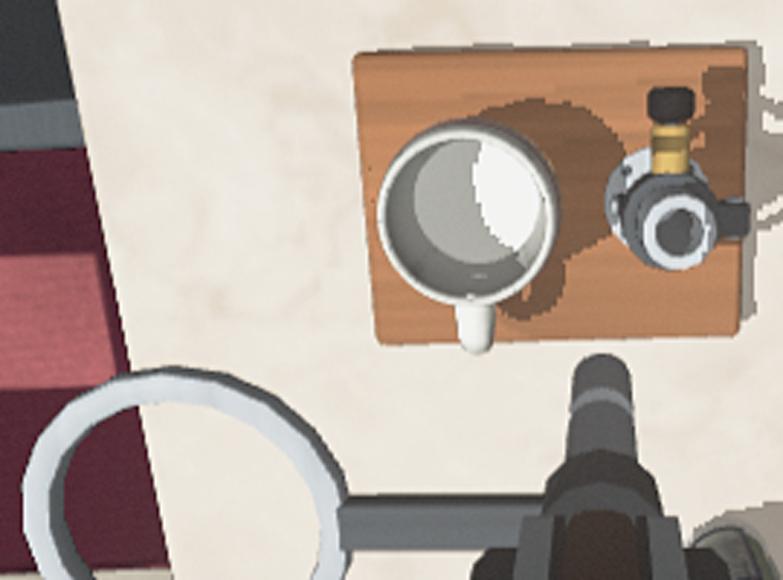

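```bash
cat > chk.py <<'E'
from h import *
c=cam('wrist');s=manip.state();M=rot(s['tcp_rot']);p=s['ee_pos']
Z=lambda x,y:(110+x/2.9,70+y/2.9)
print('mouth',onz(c,*Z(681,232),.107))
f=np.array([onz(c,*Z(*q),.022) for q in [(355,58),(746,50),(738,332),(378,343)]]);print(f.round(4),f.mean(0))
for a,b in [(0,1),(3,2)]: d=f[b]-f[a];print('yaw',np.degrees(np.arctan2(d[1],d[0])))
d=f[0]-f[3]+f[1]-f[2];print('yaw2',np.degrees(np.arctan2(-d[0],d[1])))
m=f.mean(0);print('axis from foot',m+[.045,0,0])
tip=p+M[:,2]*.1156
print('tip',tip,'proj',(np.array(proj(c,tip))-[110,70])*2.9)
E
python3 chk.py
```

```text
mouth [ 0.60006141 -0.16298868  0.107     ]
[[ 0.4742 -0.0971  0.022 ]
 [ 0.6398 -0.1012  0.022 ]
 [ 0.6361 -0.226   0.022 ]
 [ 0.4699 -0.2218  0.022 ]] [ 0.55500031 -0.16153843  0.022     ]
yaw -1.4212269974014986
yaw -1.4580940727286416
yaw2 -1.8315317508942954
axis from foot [ 0.60000031 -0.16153843  0.022     ]
tip [ 0.56470066 -0.17804686  0.19854558] proj [595.99440996 348.36584392]
```

```bash
python3 st.py; python3 -m crank '[{"xyz":[10,0,0],"yaw":-0.01},{"xyz":[10,0,0],"yaw":-0.01},{"xyz":[8,0,0],"yaw":0},{"xyz":[5,0,0],"yaw":0}]' >/dev/null; python3 st.py;python3 -m crank '[{"xyz":[2,0,0],"yaw":0},{"xyz":[1,0,0],"yaw":0},{"xyz":[0,0,0],"yaw":0}]' >/dev/null; python3 st.py;  python3 -m crank '[{"xyz":[0,0,1],"yaw":0},{"xyz":[0,0,1],"yaw":0},{"xyz":[0,0,1],"yaw":0},{"xyz":[0,0,1],"yaw":0},{"xyz":[0,0,1],"yaw":0},{"xyz":[0,0,1],"yaw":0},{"xyz":[0,0,1],"yaw":0},{"xyz":[0,0,1],"yaw":0}]' >/dev/null; python3 st.py
```

```text
14.0333 [ 0.5595 -0.181   0.314 ] z [ 0.0453  0.0256 -0.9986] yaw -2.46 F [ 0.9 -0.5 -1.9] T [-0.02  0.01  0.01] w 0.133 qv 0.018
14.3667 [ 0.594  -0.1742  0.3158] z [ 0.0438  0.0314 -0.9985] yaw -0.76 F [ 0.7  0.2 -1.2] T [-0.02  0.    0.03] w 0.131 qv 0.173
14.6167 [ 0.5991 -0.1715  0.3152] z [ 0.0432  0.0325 -0.9985] yaw -0.52 F [ 0.5  0.3 -1.3] T [-0.07  0.11 -0.02] w 0.133 qv 0.005
15.2833 [ 0.5978 -0.1718  0.3065] z [ 0.0419  0.0326 -0.9986] yaw -0.63 F [ 0.5  0.1 -1.7] T [-0.07 -0.01 -0.02] w 0.139 qv 0.029
```

```bash
python3 -m crank '[{"xyz":[-0.6,-0.6,3],"yaw":0},{"xyz":[-0.6,-0.6,6],"yaw":0},{"xyz":[-0.6,-0.6,6],"yaw":0},{"xyz":[-0.6,-0.6,6],"yaw":0},{"xyz":[-0.6,-0.6,6],"yaw":0},{"xyz":[-0.6,-0.6,6],"yaw":0},{"xyz":[-0.6,-0.6,6],"yaw":0},{"xyz":[-0.6,-0.6,5],"yaw":0},{"xyz":[-0.6,-0.6,4],"yaw":0},{"xyz":[-0.6,-0.6,2],"yaw":0},{"xyz":[0,0,1],"yaw":0},{"xyz":[0,0,0],"yaw":0}]' >/dev/null; python3 st.py;  python3 - <<'E'
from h import *
c=cam('wrist','w7')
cv2.imwrite('pics/w7z.png',cv2.resize(c['img'][140:290,220:420,::-1],None,fx=4,fy=4,interpolation=cv2.INTER_CUBIC))
c=cam('side','s7')
cv2.imwrite('pics/s7z.png',cv2.resize(c['img'][130:230,250:390,::-1],None,fx=5.5,fy=5.5,interpolation=cv2.INTER_CUBIC))
E
```

```text
16.2833 [ 0.5927 -0.1627  0.2484] z [ 0.0391  0.0333 -0.9987] yaw -0.62 F [ 0.1  0.1 -1.2] T [-0.02  0.03 -0.01] w 0.135 qv 0.002
```

View pics/w7z.png

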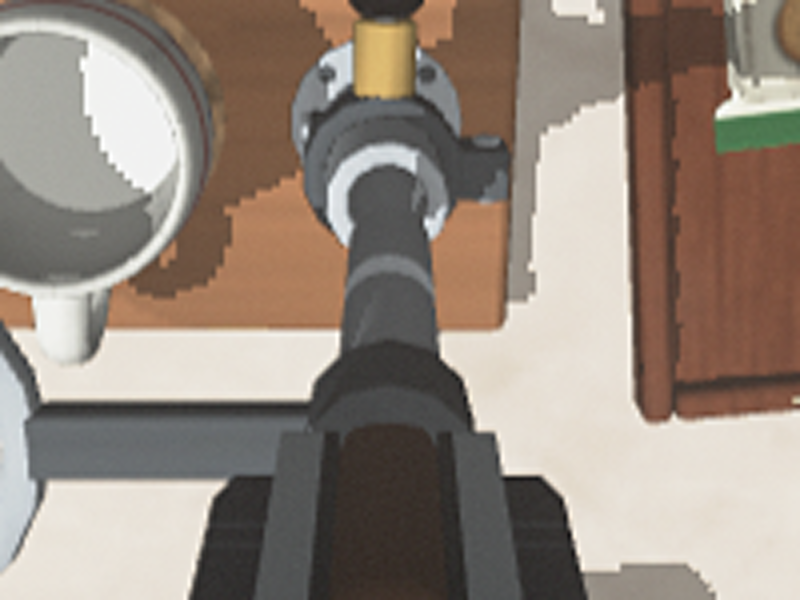

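View pics/s7z.png

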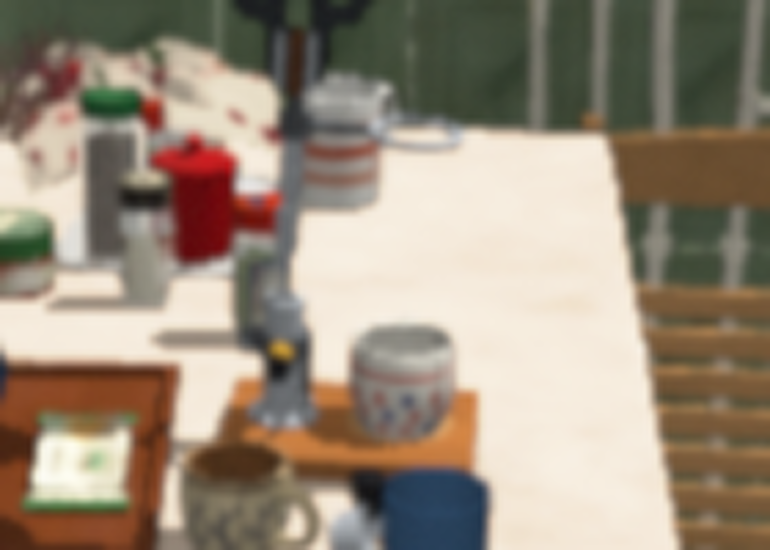

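```bash
python3 - <<'E'
from h import *
c=cam('wrist')
z=lambda p:((np.array(proj(c,p))-[220,140])*4).round(0)
U=lambda x,y:(220+x/4,140+y/4)
print('mouth',onz(c,*U(389,196),.107))
m=onz(c,*U(389,196),.107)
for h in (.107,.13,.14): print(h,z([m[0],m[1],h]))
s=manip.state();tz=s['ee_pos'][2]-.1155
for q in [(383,185),(383,180),(383,175)]: print('tip',tz,onz(c,*U(*q),tz))
# groove band at 37..45 above tip, hub
print('groove ctr',onz(c,*U(392,268),tz+.041),'hub', onz(c,*U(391,375),tz+.1))
s=cam('side')
S=lambda x,y:(250+x/5.5,130+y/5.5)
print('side tip x',onz(s,*S(285,290),tz),'mouth',onz(s,*S(287,302),.107),'grip',onz(s,*S(296,60),tz+.132))
E
python3 st.py
```

```text
mouth [ 0.60019598 -0.1639066   0.107     ]
0.107 [389. 196.]
0.13 [394. 227.]
0.14 [396. 241.]
tip 0.13344450923182427 [ 0.59798864 -0.15412563  0.13344451]
tip 0.13344450923182427 [ 0.59800041 -0.15309312  0.13344451]
tip 0.13344450923182427 [ 0.59801216 -0.15206291  0.13344451]
groove ctr [ 0.59794763 -0.15766311  0.17444451] hub [ 0.59527518 -0.15201449  0.23344451]
side tip x [ 0.59368598 -0.11638083  0.13344451] mouth [ 0.5959089  -0.16320383  0.107     ] grip [ 0.59325627 -0.17898232  0.26544451]
16.4833 [ 0.5931 -0.163   0.249 ] z [ 0.0402  0.033  -0.9986] yaw -0.62 F [-0.2  0.4 -1.4] T [-0.09  0.04 -0.03] w 0.132 qv 0.002
```

```bash
python3 -m crank '[{"xyz":[0.6,0.3,2],"yaw":0},{"xyz":[0.4,0.3,4],"yaw":0},{"xyz":[0,0.3,4],"yaw":0},{"xyz":[0,0.3,4],"yaw":0},{"xyz":[0,0.2,4],"yaw":0},{"xyz":[0,0.2,3],"yaw":0},{"xyz":[-0.1,0.1,2],"yaw":0},{"xyz":[-0.1,0.1,2],"yaw":0},{"xyz":[-0.1,0.1,2],"yaw":0}]' >/dev/null; python3 st.py; python3 -m crank '[{"xyz":[-0.1,0.1,2],"yaw":0},{"xyz":[-0.1,0.1,1.5],"yaw":0}]'>/dev/null; python3 st.py;python3 -m crank '[{"xyz":[-0.1,0.1,1.5],"yaw":0},{"xyz":[-0.1,0.1,1.5],"yaw":0}]'>/dev/null; python3 st.py
```

```text
17.2333 [ 0.5955 -0.1645  0.2198] z [ 0.0416  0.0325 -0.9986] yaw -0.64 F [-0.9 -0.2 -1.2] T [-0.03  0.04 -0.01] w 0.139 qv 0.057
17.4 [ 0.5953 -0.1645  0.2158] z [ 0.0412  0.0326 -0.9986] yaw -0.63 F [ 0.1 -0.5 -0.5] T [ 0.06  0.3  -0.02] w 0.132 qv 0.035
17.5667 [ 0.5946 -0.1643  0.2126] z [ 0.0398  0.0335 -0.9986] yaw -0.63 F [-0.8  0.9 -1.6] T [0.01 0.29 0.02] w 0.134 qv 0.04
```

```bash
python3 - <<'E'
from h import *
c=cam('wrist','w8')
cv2.imwrite('pics/w8z.png',cv2.resize(c['img'][140:290,220:420,::-1],None,fx=4,fy=4,interpolation=cv2.INTER_CUBIC))
E
python3 st.py
```

```text
17.6167 [ 0.5945 -0.1643  0.2122] z [ 0.0395  0.0334 -0.9987] yaw -0.64 F [-0.5 -0.4 -1.2] T [0.01 0.24 0.  ] w 0.131 qv 0.005
```

View pics/w8z.png

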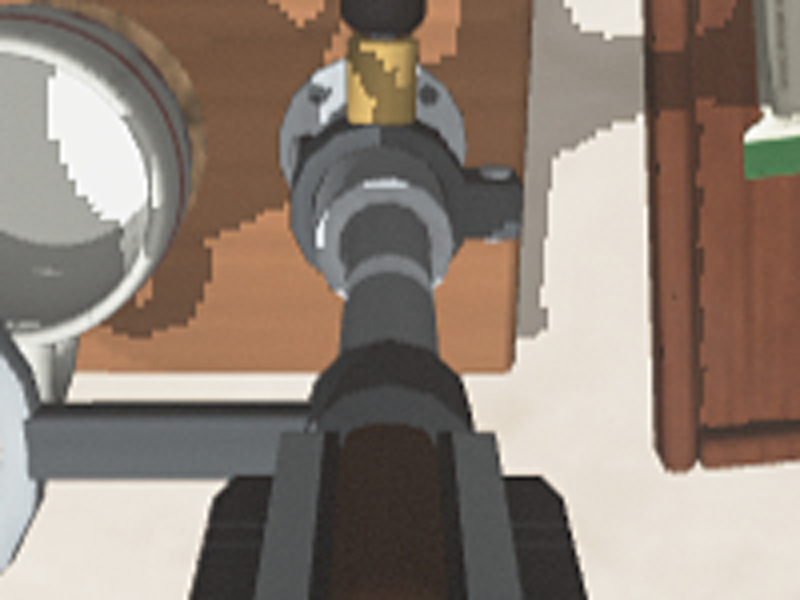

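```bash
for i in 1 2 3; do python3 -m crank '[{"xyz":[-0.4,0.1,1.5],"yaw":0},{"xyz":[-0.3,0.1,1.5],"yaw":0}]'>/dev/null; python3 st.py;done
```

```text
17.7833 [ 0.5942 -0.1644  0.2093] z [ 0.0404  0.0332 -0.9986] yaw -0.63 F [-0.4 -0.8 -1. ] T [ 0.03  0.13 -0.02] w 0.136 qv 0.045
17.95 [ 0.5939 -0.1646  0.206 ] z [ 0.0412  0.033  -0.9986] yaw -0.63 F [ 0.4  0.7 -1.5] T [0.03 0.09 0.01] w 0.133 qv 0.05
18.1167 [ 0.5937 -0.1646  0.2028] z [ 0.042   0.033  -0.9986] yaw -0.62 F [-0.6  0.4 -1.3] T [ 0.09  0.06 -0.03] w 0.134 qv 0.048
```

```bash
for i in 1 2 3; do python3 -m crank '[{"xyz":[-0.1,0.1,1.5],"yaw":0},{"xyz":[-0.1,0.1,1.5],"yaw":0}]'>/dev/null; python3 st.py;done
```

```text
18.2833 [ 0.5937 -0.1645  0.1995] z [ 0.0424  0.0331 -0.9986] yaw -0.62 F [ 0.2  0.5 -1.9] T [0.1  0.01 0.02] w 0.133 qv 0.044
18.45 [ 0.5937 -0.1645  0.1962] z [ 0.0425  0.0333 -0.9985] yaw -0.61 F [-0.5  0.  -2.2] T [0.1  0.04 0.01] w 0.139 qv 0.043
18.6167 [ 0.5938 -0.1645  0.1929] z [ 0.0427  0.0334 -0.9985] yaw -0.61 F [ 0.6  1.7 -2. ] T [ 0.1   0.05 -0.01] w 0.13 qv 0.044
```

```bash
for i in 1 2 3 4; do python3 -m crank '[{"xyz":[-0.1,0.1,1.2],"yaw":0},{"xyz":[-0.1,0.1,1.2],"yaw":0}]'>/dev/null; python3 st.py;done
```

```text
18.7833 [ 0.5938 -0.1645  0.1901] z [ 0.0428  0.0336 -0.9985] yaw -0.6 F [ 1.   0.3 -1.9] T [0.13 0.03 0.02] w 0.138 qv 0.036
18.95 [ 0.594  -0.1645  0.1876] z [ 0.0433  0.0337 -0.9985] yaw -0.59 F [-0.2  0.3  2.1] T [ 0.18  0.09 -0.02] w 0.134 qv 0.028
19.1167 [ 0.5941 -0.1646  0.1861] z [ 0.0441  0.0341 -0.9984] yaw -0.59 F [-0.5  1.1  5.1] T [0.37 0.44 0.04] w 0.131 qv 0.023
19.2833 [ 0.594  -0.1646  0.1845] z [ 0.0448  0.0345 -0.9984] yaw -0.59 F [-1.3  1.3  4.3] T [0.28 0.41 0.07] w 0.136 qv 0.026
```

```bash
python3 -m crank '[{"xyz":[0,0,0],"yaw":0},{"xyz":[0,0,0],"yaw":0},{"xyz":[0,0,0],"yaw":0},{"xyz":[0,0,0],"yaw":0}]' 0.45 40 >/dev/null; python3 st.py; python3 -m crank '[{"xyz":[0,0,-4],"yaw":0},{"xyz":[0,0,-8],"yaw":0},{"xyz":[0,0,-12],"yaw":0},{"xyz":[0,0,-12],"yaw":0},{"xyz":[0,0,-10],"yaw":0},{"xyz":[0,0,-6],"yaw":0},{"xyz":[0,0,-3],"yaw":0},{"xyz":[0,0,-1],"yaw":0}]'>/dev/null; python3 st.py
 python3 - <<'E'
from h import *
c=cam('wrist','w9')
cv2.imwrite('pics/w9z.png',cv2.resize(c['img'][100:400,140:500,::-1],None,fx=2,fy=2,interpolation=cv2.INTER_CUBIC))
c=cam('side','s9')
cv2.imwrite('pics/s9z.png',cv2.resize(c['img'][130:230,250:390,::-1],None,fx=5.5,fy=5.5,interpolation=cv2.INTER_CUBIC))
E
```

```text
19.6167 [ 0.5943 -0.166   0.1837] z [ 0.0456  0.0321 -0.9984] yaw -0.62 F [ 0.3 -0.6  0.3] T [-0.07  0.05  0.02] w 0.45 qv 0.006
20.2833 [ 0.5916 -0.1689  0.2446] z [ 0.046   0.0307 -0.9985] yaw -0.66 F [ 0.3 -0.4 -0.4] T [-0.07  0.02 -0.01] w 0.449 qv 0.03
```

View pics/w9z.png

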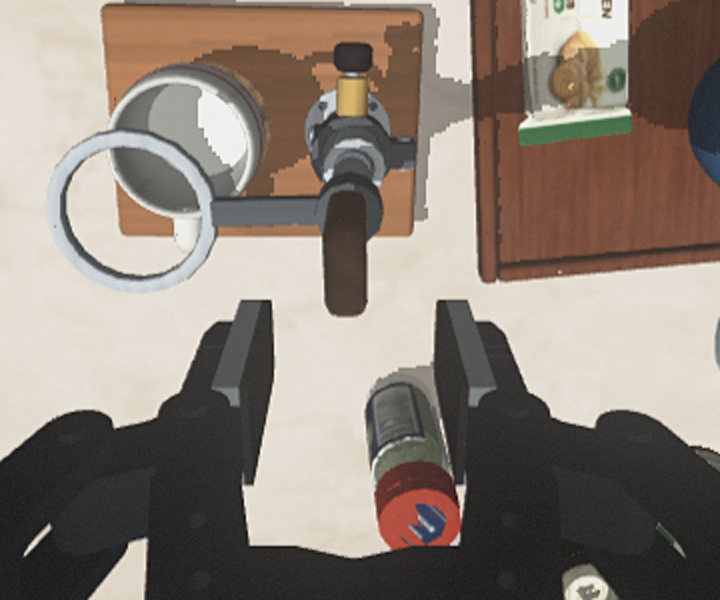

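View pics/s9z.png

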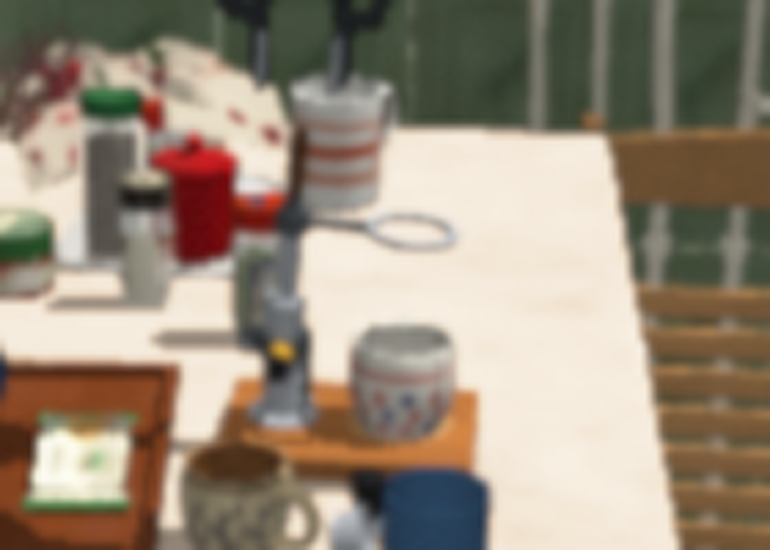

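```bash
python3 - <<'E'
from h import *
c=cam('wrist')
U=lambda x,y:(140+x/2,100+y/2)
for q in [(345,314),(327,300),(366,300),(346,205)]: print(onz(c,*U(*q),.221))
print('mouth axis proj at .221',(np.array(proj(c,[.599,-.1635,.221]))-[140,100])*2)
print('ring',onz(c,*U(132,210),.164))
E
python3 st.py
```

```text
[ 0.59110652 -0.17490991  0.221     ]
[ 0.58627146 -0.17052129  0.221     ]
[ 0.59690101 -0.17087956  0.221     ]
[ 0.59183834 -0.14346206  0.221     ]
mouth axis proj at .221 [373.60618571 274.90459796]
ring [ 0.51968558 -0.16205804  0.164     ]
20.4333 [ 0.5911 -0.1686  0.2434] z [ 0.0442  0.0312 -0.9985] yaw -0.66 F [ 0.2 -0.1 -0.5] T [-0.05  0.05 -0.01] w 0.449 qv 0.009
```

```bash
python3 -m crank '[{"xyz":[0.3,-1.5,0],"yaw":0},{"xyz":[0.3,-1.5,0],"yaw":0},{"xyz":[0.2,-1.5,0],"yaw":0},{"xyz":[0.2,-1.5,0],"yaw":0},{"xyz":[0,-1,0],"yaw":0},{"xyz":[0,0,0],"yaw":0},{"xyz":[0,0,0],"yaw":0}]' 0 40 >/dev/null; python3 st.py; python3 -m crank '[{"xyz":[0,0,3],"yaw":0},{"xyz":[0,0,3],"yaw":0},{"xyz":[0,0,3],"yaw":0},{"xyz":[0,0,2],"yaw":0}]' >/dev/null; python3 st.py
 python3 - <<'E'
from h import *
c=cam('wrist','w10')
cv2.imwrite('pics/w10z.png',cv2.resize(c['img'][100:400,140:500,::-1],None,fx=2,fy=2,interpolation=cv2.INTER_CUBIC))
c=cam('side','s10')
cv2.imwrite('pics/s10z.png',cv2.resize(c['img'][130:230,250:390,::-1],None,fx=5.5,fy=5.5,interpolation=cv2.INTER_CUBIC))
E
```

```text
21.0167 [ 0.591  -0.1597  0.2408] z [ 0.0392  0.0328 -0.9987] yaw -0.62 F [-0.7 -0.6 -0.5] T [ 0.   -0.01  0.01] w 0.0 qv 0.005
21.35 [ 0.5917 -0.1595  0.2293] z [ 0.04    0.0324 -0.9987] yaw -0.63 F [-0.9  0.7  0. ] T [-0.02  0.05  0.01] w 0.0 qv 0.057
```

View pics/w10z.png

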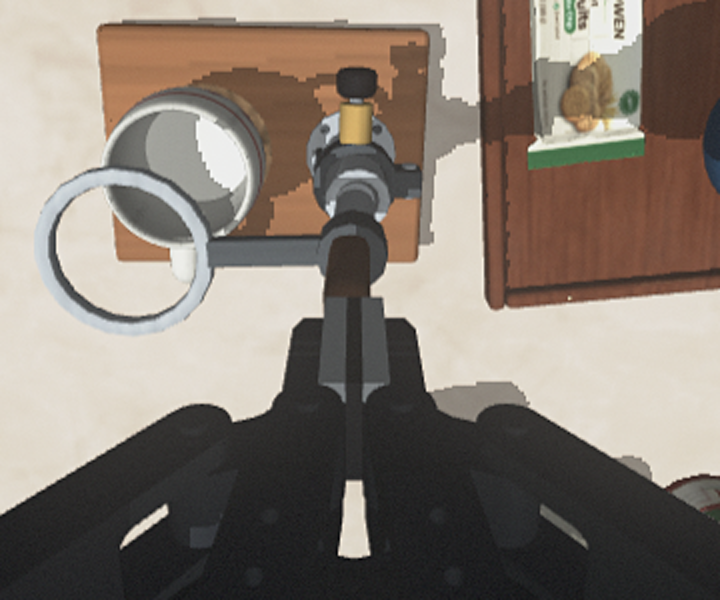

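View pics/s10z.png

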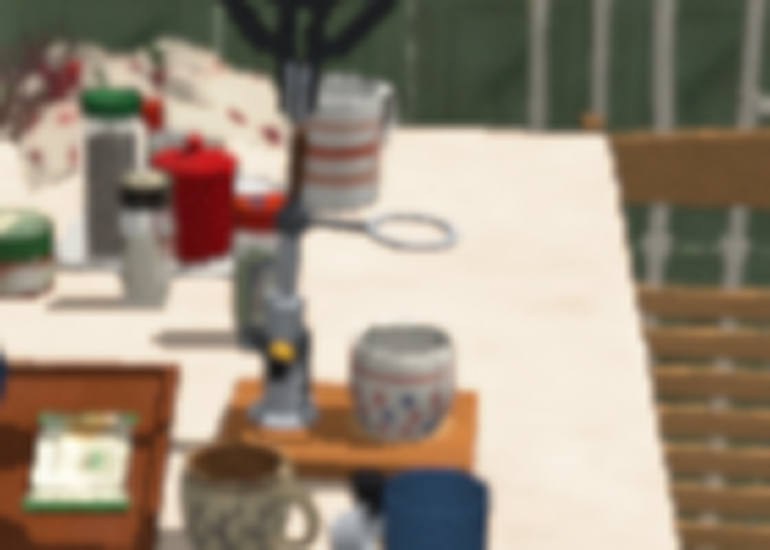

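```bash
for i in 1 2 3 4; do python3 -m crank '[{"xyz":[0,0,1.5],"yaw":0},{"xyz":[0,0,1.5],"yaw":0}]' >/dev/null; python3 st.py; done
```

```text
21.6167 [ 0.5918 -0.1596  0.2262] z [ 0.0399  0.0323 -0.9987] yaw -0.64 F [-0.1  0.6 -0.3] T [0.02 0.08 0.01] w -0.004 qv 0.041
21.7833 [ 0.5921 -0.1595  0.223 ] z [ 0.0402  0.0322 -0.9987] yaw -0.64 F [-0.1 -0.6  0.1] T [-0.02  0.02 -0.04] w -0.002 qv 0.041
21.95 [ 0.5924 -0.1595  0.2199] z [ 0.0407  0.0322 -0.9987] yaw -0.65 F [ 0.1 -0.4  3. ] T [ 0.   -0.01  0.05] w 0.0 qv 0.042
22.1167 [ 0.593  -0.1596  0.2172] z [ 0.042   0.0319 -0.9986] yaw -0.65 F [-0.4  0.4  2.1] T [-0.05  0.1   0.02] w 0.002 qv 0.041
```

```bash
for i in 1 2 3 4 5; do python3 -m crank '[{"xyz":[0,0,1.5],"yaw":0},{"xyz":[0,0,1.5],"yaw":0}]' >/dev/null; python3 st.py; done
```

```text
22.2833 [ 0.5935 -0.1597  0.2145] z [ 0.0431  0.0315 -0.9986] yaw -0.65 F [-0.4 -1.1  1.7] T [ 0.02  0.09 -0.01] w -0.006 qv 0.043
22.45 [ 0.5942 -0.1599  0.2118] z [ 0.0447  0.0311 -0.9985] yaw -0.65 F [ 0.4 -0.4  4.1] T [-0.05  0.    0.01] w -0.002 qv 0.043
22.6167 [ 0.595  -0.16    0.2089] z [ 0.0462  0.0305 -0.9985] yaw -0.66 F [ 1.  -0.9  3.3] T [-0.12 -0.1  -0.03] w -0.002 qv 0.045
22.7833 [ 0.5954 -0.1602  0.2059] z [ 0.0469  0.0301 -0.9984] yaw -0.67 F [-0.3 -0.1  2.1] T [-0.13 -0.02  0.02] w 0.003 qv 0.043
22.95 [ 0.5958 -0.1603  0.2027] z [ 0.0474  0.0298 -0.9984] yaw -0.67 F [0.5 0.3 3.3] T [-0.15 -0.09  0.  ] w -0.001 qv 0.043
```

Works smoothly; continue.

```bash
for i in 1 2 3; do python3 -m crank '[{"xyz":[0,0,1.5],"yaw":0},{"xyz":[0,0,1.5],"yaw":0}]' >/dev/null; python3 st.py; done;  python3 -m crank '[{"xyz":[0,0,1],"yaw":0},{"xyz":[0,0,1],"yaw":0}]' >/dev/null; python3 st.py
```

```text
23.1167 [ 0.5961 -0.1604  0.1994] z [ 0.0478  0.0295 -0.9984] yaw -0.66 F [ 0.4 -0.1  3.4] T [-0.13 -0.02 -0.01] w -0.002 qv 0.043
23.2833 [ 0.5964 -0.1605  0.1961] z [ 0.0481  0.0292 -0.9984] yaw -0.67 F [ 1.1 -0.3  3.6] T [-0.13 -0.01  0.01] w 0.002 qv 0.043
23.45 [ 0.5966 -0.1605  0.1928] z [ 0.0484  0.0289 -0.9984] yaw -0.68 F [-0.  -1.   3.2] T [-0.16 -0.08 -0.01] w 0.005 qv 0.042
23.6167 [ 0.5964 -0.1604  0.1902] z [ 0.0475  0.0291 -0.9984] yaw -0.68 F [ 0.5 -0.5  1.4] T [-0.04  0.01 -0.01] w 0.0 qv 0.023
```

```bash
for i in 1 2 ; do python3 -m crank '[{"xyz":[0,0,1],"yaw":0},{"xyz":[0,0,1],"yaw":0}]' >/dev/null; python3 st.py; done
```

```text
23.7833 [ 0.5953 -0.1594  0.1869] z [ 0.0444  0.0306 -0.9985] yaw -0.67 F [-0.8 -0.   7.9] T [ 0.    0.03 -0.03] w -0.001 qv 0.019
23.95 [ 0.5969 -0.1598  0.1868] z [ 0.0483  0.0299 -0.9984] yaw -0.66 F [0.1 0.7 8.6] T [-0.01  0.11  0.04] w -0.004 qv 0.021
```

```bash
python3 -m crank '[{"xyz":[0,0,1.5],"yaw":0},{"xyz":[0,0,1.5],"yaw":0}]' >/dev/null; python3 st.py; python3 - <<'E'
from h import *
c=cam('wrist','w11')
cv2.imwrite('pics/w11z.png',cv2.resize(c['img'][100:400,140:500,::-1],None,fx=2,fy=2,interpolation=cv2.INTER_CUBIC))
E
```

```text
24.1167 [ 0.5989 -0.1602  0.1868] z [ 0.0534  0.0295 -0.9981] yaw -0.67 F [-3.3  1.3 12.3] T [0.28 0.63 0.03] w -0.002 qv 0.013
```

View pics/w11z.png

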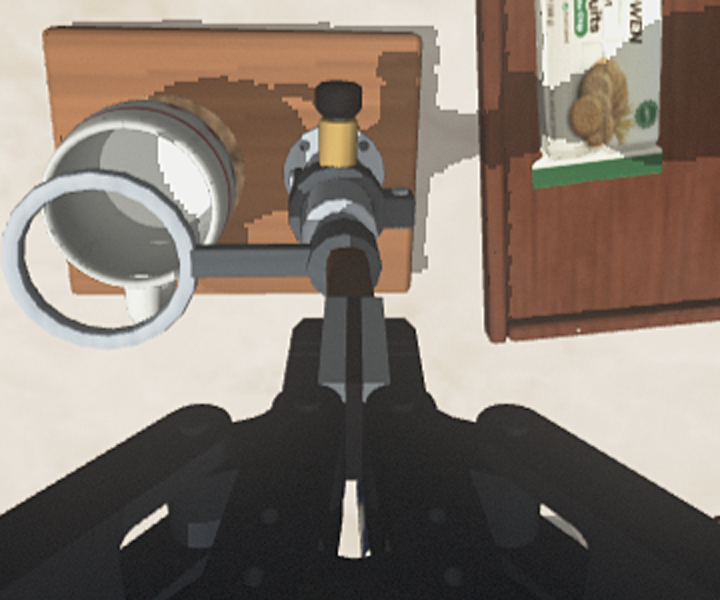

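```bash
python3 -m crank '[{"xyz":[0,0,-1],"yaw":0},{"xyz":[0,0,-4],"yaw":0},{"xyz":[1,0,-10],"yaw":0},{"xyz":[1,0,-14],"yaw":0},{"xyz":[1,0,-14],"yaw":0},{"xyz":[0,0,-14],"yaw":0},{"xyz":[0,-2,-8],"yaw":0}]' 0 40 ; python3 st.py; python3 - <<'E'
from h import *
print(manip.state()['joint_pos'].round(2))
c=cam('side','s12')
cv2.imwrite('pics/s12z.png',cv2.resize(c['img'][130:230,250:390,::-1],None,fx=5.5,fy=5.5,interpolation=cv2.INTER_CUBIC))
E
```

```text
time_s: 24.75
ee_pos: [0.5955, -0.159, 0.2532]
tcp_rot: [-0.016, 1.0, -0.006, 0.022]
force: [-0.4, -1.2, 0.0]
gripper_width: -0.001
24.75 [ 0.5955 -0.159   0.2532] z [ 0.0443  0.0322 -0.9985] yaw -0.69 F [-0.4 -1.2  0. ] T [-0.04  0.06  0.02] w -0.001 qv 0.209
[-0.    0.57  0.39  1.63 -0.3   0.97  0.49]
```

View pics/s12z.png

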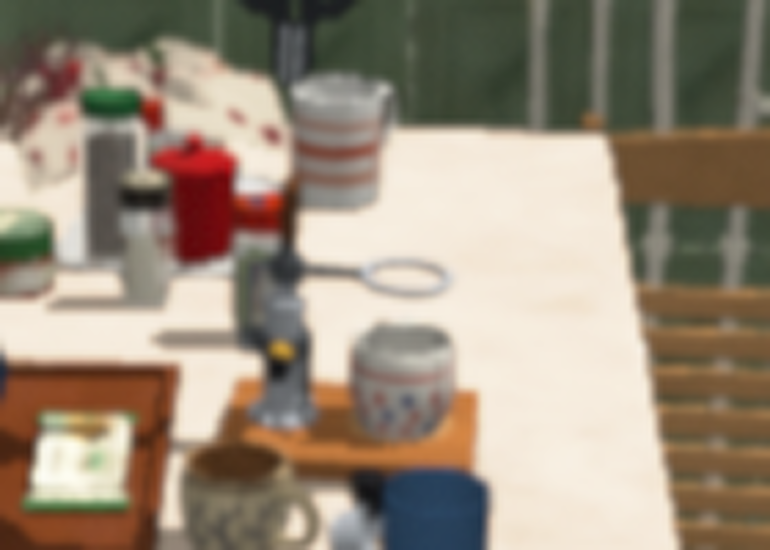

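```bash
python3 -m crank '[{"xyz":[-6,-10,0],"yaw":0},{"xyz":[-11,-20,0],"yaw":0},{"xyz":[-12,-23,0],"yaw":0},{"xyz":[-12,-23,0],"yaw":0},{"xyz":[-12,-23,0],"yaw":0},{"xyz":[-12,-23,0],"yaw":0},{"xyz":[-12,-23,0],"yaw":0},{"xyz":[-12,-20,0],"yaw":0},{"xyz":[-6,-14,0],"yaw":0},{"xyz":[-3,-8,0],"yaw":0},{"xyz":[-1,-3,0],"yaw":0}]' 1 40 ; python3 st.py
python3 -m crank '[{"xyz":[0,0,0],"yaw":-0.08},{"xyz":[0,0,0],"yaw":-0.12},{"xyz":[0,0,0],"yaw":-0.12},{"xyz":[0,0,0],"yaw":-0.12},{"xyz":[0,0,0],"yaw":-0.12},{"xyz":[0,0,0],"yaw":-0.12},{"xyz":[0,0,0],"yaw":-0.12},{"xyz":[0,0,0],"yaw":-0.12},{"xyz":[0,0,0],"yaw":-0.12},{"xyz":[0,0,0],"yaw":-0.12},{"xyz":[0,0,0],"yaw":-0.12},{"xyz":[0,0,0],"yaw":-0.12},{"xyz":[0,0,0],"yaw":-0.12},{"xyz":[0,0,0],"yaw":-0.06},{"xyz":[0,0,0],"yaw":-0.02},{"xyz":[0,0,0],"yaw":0}]'>/dev/null; python3 st.py;python3 - <<'E'
from h import *
c=cam('wrist','w13')
E
```

```text
time_s: 25.72
ee_pos: [0.4835, 0.0476, 0.2495]
tcp_rot: [-0.017, 1.0, -0.004, 0.015]
force: [-0.6, -0.9, 0.1]
gripper_width: 1.0
25.7167 [0.4835 0.0476 0.2495] z [ 0.031   0.0345 -0.9989] yaw -0.46 F [-0.6 -0.9  0.1] T [-0.08  0.03 -0.04] w 1.0 qv 0.103
27.05 [0.4834 0.0379 0.2446] z [ 0.0263  0.0272 -0.9993] yaw 94.97 F [ 0.5  0.2 -0.2] T [-0.02  0.02 -0.02] w 0.999 qv 0.011
```

View pics/w13.png

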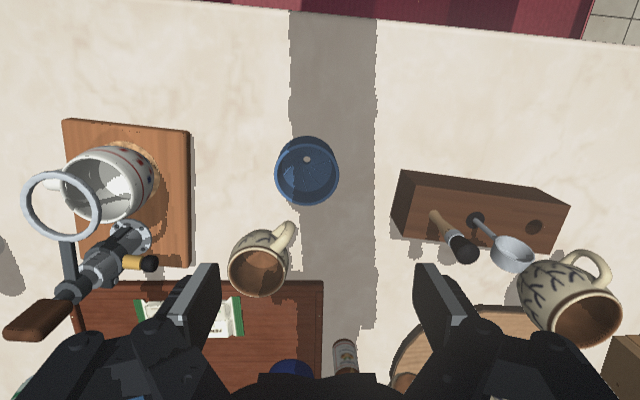

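```bash
python3 - <<'E'
from h import *
c=cam('wrist');exec(open('st.py').read())
hsv=cv2.cvtColor(c['img'],cv2.COLOR_RGB2HSV)
m=cv2.inRange(hsv,(98,90,40),(125,255,255));m[:120]=0;m[220:]=0;m[:,:250]=0;m[:,360:]=0
k=max(cv2.findContours(m,0,2)[0],key=cv2.contourArea);print(cv2.boundingRect(k),cv2.fitEllipse(cv2.convexHull(k)))
cv2.imwrite('pics/w14z.png',cv2.resize(c['img'][110:310,200:360,::-1],None,fx=3.7,fy=3.7,interpolation=cv2.INTER_CUBIC))
cv2.imwrite('pics/w14r.png',cv2.resize(c['img'][100:360,0:220,::-1],None,fx=2.3,fy=2.3,interpolation=cv2.INTER_CUBIC))
E
```

```text
27.15 [0.4833 0.0381 0.2447] z [ 0.0262  0.0272 -0.9993] yaw 94.92 F [ 0.  -0.7  0.2] T [-0.01  0.03 -0.02] w 1.004 qv 0.009
(283, 166, 12, 22) ((289.7488098144531, 175.59262084960938), (11.3883638381958, 23.506805419921875), 167.78805541992188)
```

View pics/w14z.png

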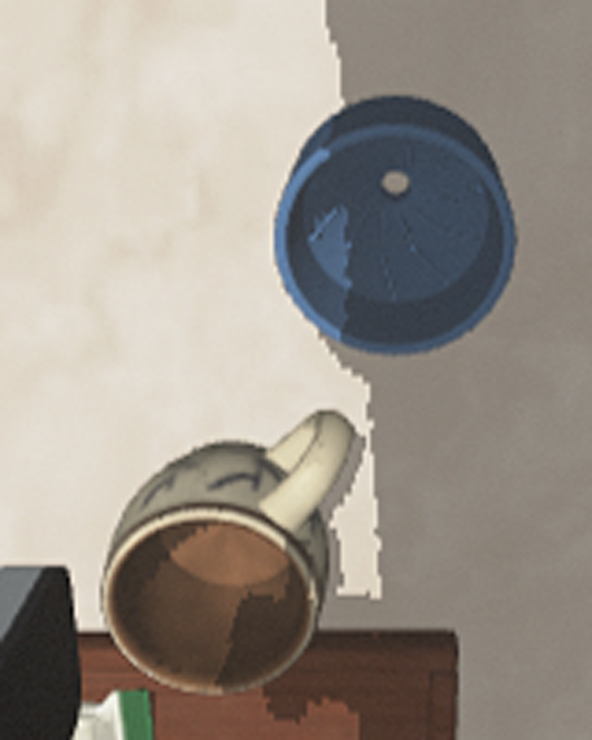

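View pics/w14r.png

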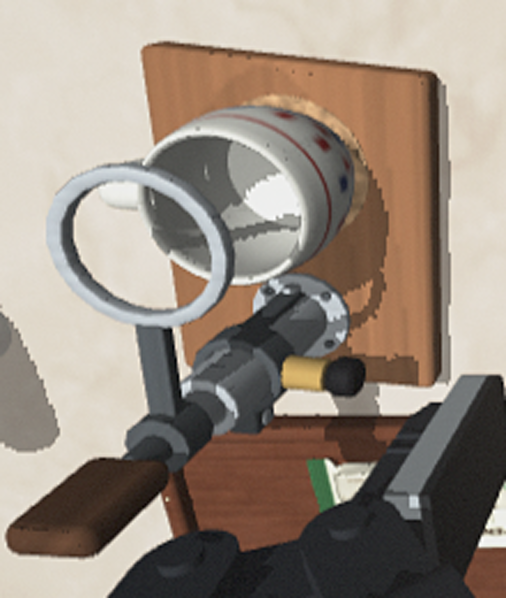

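```bash
python3 - <<'E'
from h import *
c=cam('wrist');s=manip.state();M=rot(s['tcp_rot'])
U=lambda x,y:(200+x/3.7,110+y/3.7)
d=onz(c,*U(395.5,239.5),.07);print('dripper',d,'hole',onz(c,*U(396,182),.008))
print('widths',onz(c,*U(275,239),.07),onz(c,*U(516,239),.07))
print('handle',onz(c,*U(335,412),.05),onz(c,*U(358,440),.05),'cup',onz(c,*U(212,600),.06))
V=lambda x,y:(x/2.3,100+y/2.3)
print('ring',onz(c,*V(141,244),.1295), 'mouth',onz(c,*V(212,395),.107),'grip', onz(c,*V(88,507),.17))
g=s['ee_pos'];print('delta tool',M.T@(np.array([d[0],d[1],.07])-g), M.round(3))
E
python3 st.py
```

```text
dripper [0.49281964 0.03498263 0.07      ] hole [0.49321417 0.03509775 0.008     ]
widths [0.49514424 0.00356982 0.07      ] [0.49020945 0.06653787 0.07      ]
handle [0.55295624 0.02174171 0.05      ] [0.56155166 0.02905878 0.05      ] cup [ 0.61319127 -0.01129141  0.06      ]
ring [ 0.51604305 -0.15965891  0.1295    ] mouth [ 0.59206217 -0.15952008  0.107     ] grip [ 0.59462007 -0.16352707  0.17      ]
delta tool [-0.00852976  0.00413521  0.17479513] [[-0.086  0.996  0.026]
 [ 0.996  0.086  0.027]
 [ 0.025  0.029 -0.999]]
27.2 [0.4834 0.0384 0.2448] z [ 0.0264  0.0272 -0.9993] yaw 94.95 F [-0.4 -0.4 -0.1] T [-0.07 -0.03  0.01] w 0.999 qv 0.007
```

```bash
python3 -m crank '[{"xyz":[-1,0.3,8],"yaw":0},{"xyz":[-1,0.3,15],"yaw":0},{"xyz":[-1,0.3,18],"yaw":0},{"xyz":[-1,0.3,18],"yaw":0},{"xyz":[-1,0.3,18],"yaw":0},{"xyz":[-1,0.3,16],"yaw":0},{"xyz":[-1,0.3,14],"yaw":0},{"xyz":[-1,0.3,10],"yaw":0},{"xyz":[0,0,7],"yaw":0},{"xyz":[0,0,4],"yaw":0},{"xyz":[0,0,2],"yaw":0},{"xyz":[0,0,1],"yaw":0},{"xyz":[0,0,0],"yaw":0}]' 1 40 >/dev/null ; python3 st.py;python3 - <<'E'
from h import *
c=cam('wrist','w15')
E
```

```text
28.2833 [0.4915 0.0346 0.1044] z [ 0.0294  0.0258 -0.9992] yaw 94.61 F [ 0.  -0.2 -0.7] T [-0.06  0.05 -0.07] w 1.003 qv 0.004
```

View pics/w15.png

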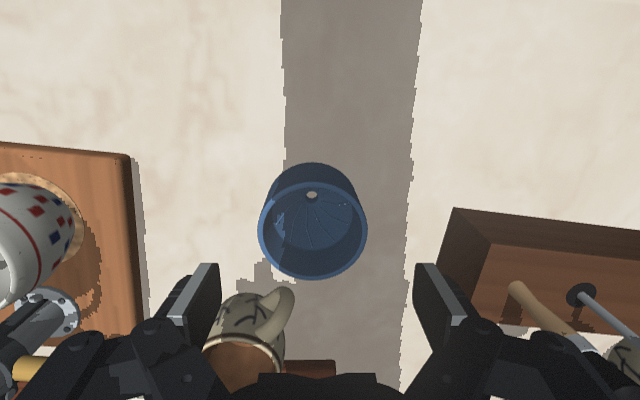

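```bash
python3 - <<'E'
from h import *
c=cam('wrist')
cv2.imwrite('pics/w15z.png',cv2.resize(c['img'][150:350,200:440,::-1],None,fx=3.2,fy=3.2,interpolation=cv2.INTER_CUBIC))
for y in (228,231): print(onz(c,313.5,y,.07))
print(onz(c,312,195,.008))
E
python3 st.py
```

```text
[0.48992362 0.03452254 0.07      ]
[0.49182457 0.03466996 0.07      ]
[0.4930992  0.03462838 0.008     ]
28.3833 [0.4918 0.0346 0.1048] z [ 0.0301  0.0259 -0.9992] yaw 94.61 F [0.2 0.  0.3] T [-0.05  0.05  0.05] w 1.001 qv 0.005
```

View pics/w15z.png

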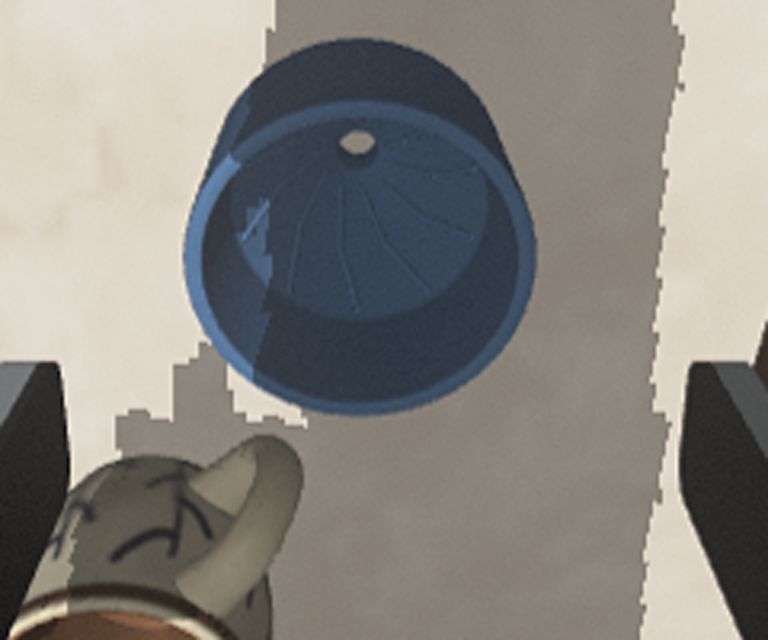

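```bash
python3 -m crank '[{"xyz":[-0.3,-0.2,6],"yaw":0},{"xyz":[-0.3,-0.2,10],"yaw":0},{"xyz":[-0.3,-0.2,12],"yaw":0},{"xyz":[-0.3,-0.2,12],"yaw":0},{"xyz":[-0.3,-0.2,10],"yaw":0},{"xyz":[-0.3,-0.2,7],"yaw":0},{"xyz":[0,0,5],"yaw":0},{"xyz":[0,0,3],"yaw":0},{"xyz":[0,0,2],"yaw":0},{"xyz":[0,0,1],"yaw":0},{"xyz":[0,0,0],"yaw":0}]' 1 30 >/dev/null ; python3 st.py
```

```text
29.3 [0.4953 0.0346 0.0325] z [ 0.0363  0.0265 -0.999 ] yaw 94.59 F [-0.3 -0.8 -0.1] T [-0.03  0.06 -0.01] w 1.0 qv 0.004
```

```bash
python3 -m crank '[{"xyz":[0,-1,0],"yaw":0},{"xyz":[0,-1,0],"yaw":0},{"xyz":[0,-0.5,0],"yaw":0}]' 0.7 30 >/dev/null ; python3 st.py;  python3 -m crank '[{"xyz":[0,0,0],"yaw":0},{"xyz":[0,0,0],"yaw":0},{"xyz":[0,0,0],"yaw":0}]' 0.6 30 >/dev/null ; python3 st.py
```

```text
29.55 [0.4937 0.0343 0.0334] z [ 0.0389  0.0265 -0.9989] yaw 94.58 F [ 0.2 -0.5 -2.2] T [ 0.02  0.1  -0.01] w 0.749 qv 0.061
29.8 [0.4932 0.0342 0.0337] z [ 0.0386  0.0265 -0.9989] yaw 94.58 F [ 0.5  0.7 -2.6] T [ 0.    0.01 -0.01] w 0.751 qv 0.002
```

```bash
python3 -m crank '[{"xyz":[0,0,-3],"yaw":0},{"xyz":[0,0,-6],"yaw":0},{"xyz":[0,0,-12],"yaw":0},{"xyz":[0,0,-16],"yaw":0},{"xyz":[0,0,-18],"yaw":0},{"xyz":[0,0,-18],"yaw":0},{"xyz":[0,0,-18],"yaw":0},{"xyz":[0,0,-18],"yaw":0},{"xyz":[-2,0,-18],"yaw":0},{"xyz":[-6,0,-15],"yaw":0},{"xyz":[-12,1,-12],"yaw":0},{"xyz":[-16,1,-6],"yaw":0},{"xyz":[-16,1,-3],"yaw":0},{"xyz":[-14,1,0],"yaw":0},{"xyz":[-12,1,0],"yaw":0},{"xyz":[-8,0,0],"yaw":0},{"xyz":[-5,0,0],"yaw":0},{"xyz":[-2,0,0],"yaw":0},{"xyz":[-1,0,0],"yaw":0},{"xyz":[0,0,0],"yaw":0}]' >/dev/null ; python3 st.py; python3 - <<'E'
from h import *
c=cam('wrist','w16')
c=cam('side','s16')
cv2.imwrite('pics/s16z.png',cv2.resize(c['img'][130:270,220:400,::-1],None,fx=4.2,fy=4.2,interpolation=cv2.INTER_CUBIC))
c=cam('top','t16')
cv2.imwrite('pics/t16z.png',cv2.resize(c['img'][140:260,270:430,::-1],None,fx=4.5,fy=4.5,interpolation=cv2.INTER_CUBIC))
E
python3 st.py
```

```text
31.4667 [ 0.4945 -0.066   0.2092] z [ 0.0367  0.0266 -0.999 ] yaw 94.85 F [-0.  -0.4 -2.7] T [-0.01  0.09 -0.02] w 0.751 qv 0.008
31.6167 [ 0.4946 -0.0654  0.2092] z [ 0.0368  0.0268 -0.999 ] yaw 94.91 F [-0.7  0.2 -2.1] T [-0.09  0.07  0.02] w 0.75 qv 0.003
```

View pics/w16.png

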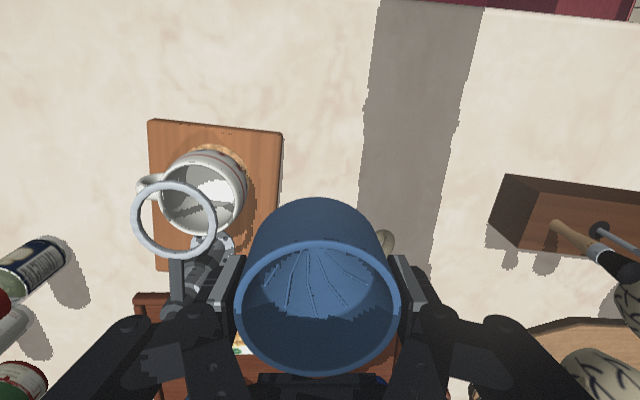

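View pics/s16z.png

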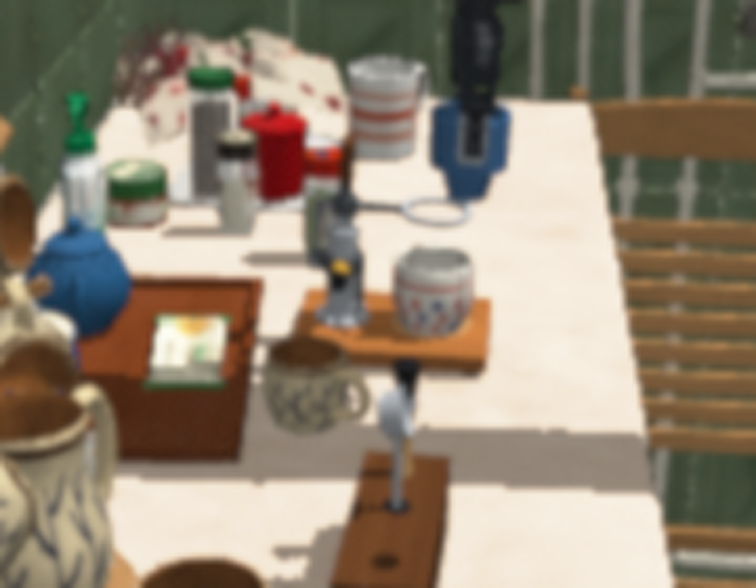

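View pics/t16z.png

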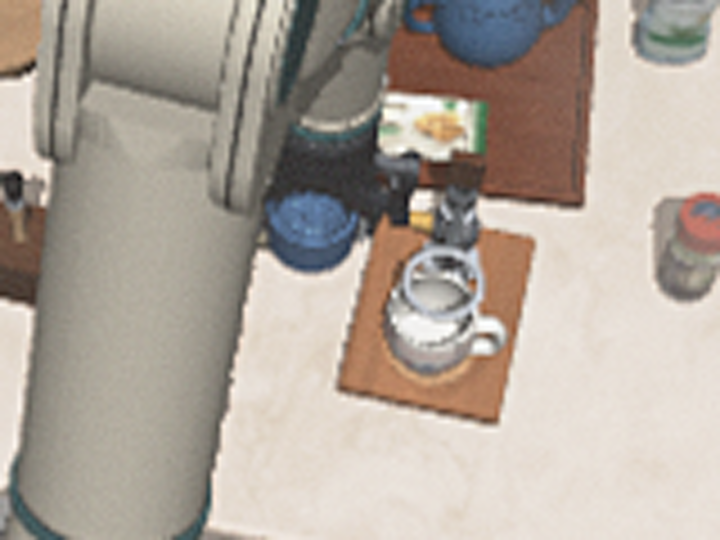

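```bash
python3 - <<'E'
from h import *
c=cam('wrist');exec(open('st.py').read())
im=c['img'];cv2.imwrite('pics/w17a.png',cv2.resize(im[160:280,110:240,::-1],None,fx=5,fy=5,interpolation=cv2.INTER_CUBIC))
cv2.imwrite('pics/w17b.png',cv2.resize(im[180:400,200:430,::-1],None,fx=3,fy=3,interpolation=cv2.INTER_CUBIC))
t=cam('top');sd=cam('side')
T=(270+444/4.5,140+284/4.5);S=(220+435/4.2,130+212/4.2)
print('top',onz(t,*T,.128),'side',onz(sd,*S,.128),'wrist',onz(c,174,219,.128))
print(tri(c,(174,219),sd,S),tri(c,(174,219),t,T))
print('dripper rim',onz(c,317,308,.246))
E
```

```text
31.6667 [ 0.4947 -0.0655  0.2092] z [ 0.0369  0.0267 -0.999 ] yaw 94.91 F [-0.5 -0.  -2.5] T [-0.05  0.04 -0.  ] w 0.748 qv 0.003
top [ 0.51584807 -0.16790045  0.128     ] side [ 0.51948635 -0.16142235  0.128     ] wrist [ 0.51654034 -0.16205997  0.128     ]
(array([ 0.51849378, -0.16299527,  0.12673661]), np.float64(0.00240791625432271)) (array([ 0.52390915, -0.1678385 ,  0.1134238 ]), np.float64(0.00018386713194179602))
dripper rim [ 0.49045416 -0.0655625   0.246     ]
```

View pics/w17a.png

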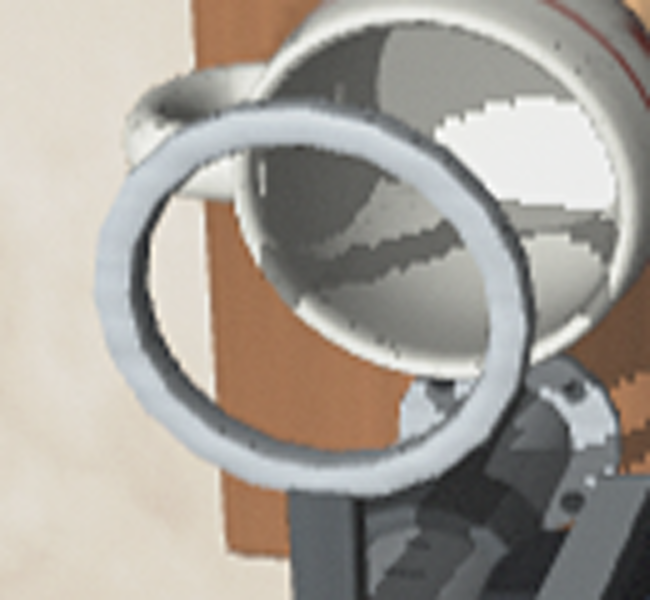

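View pics/w17b.png

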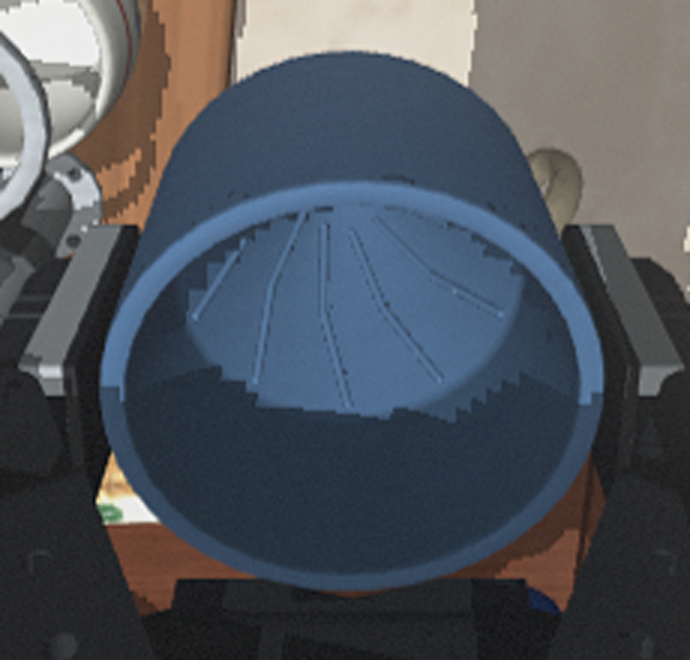

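```bash
python3 - <<'E'
from h import *
sd=cam('side')
S=lambda x,y:(220+x/4.2,130+y/4.2)
def ony(c,u,v,y):
    o,d=ray(c,u,v); return o+d*(y-o[1])/d[1]
for n,p in [('rim',(470,115)),('rimL',(432,115)),('rimR',(508,115)),('spig',(469,197)),('shL',(436,165)),('shR',(508,165))]: print(n,ony(sd,*S(*p),-.0655))
print('ring L,R',onz(sd,*S(402,212),.128),onz(sd,*S(470,212),.128))
cv2.imwrite('pics/s18.png',cv2.resize(sd['img'][145:190,290:350,::-1],None,fx=12,fy=12,interpolation=cv2.INTER_CUBIC))
E
python3 st.py
```

```text
rim [ 0.49318409 -0.0655      0.24506643]
rimL [ 0.5224247  -0.0655      0.24391274]
rimR [ 0.46401747 -0.0655      0.24621721]
spig [ 0.49129241 -0.0655      0.17793372]
shL [ 0.51803812 -0.0655      0.20337637]
shR [ 0.46204983 -0.0655      0.20568417]
ring L,R [ 0.54739538 -0.15824301  0.128     ] [ 0.48981087 -0.16480292  0.128     ]
31.8167 [ 0.4947 -0.0659  0.2093] z [ 0.037   0.0265 -0.999 ] yaw 94.88 F [-0.8 -0.1 -2.5] T [-0.06 -0.   -0.04] w 0.748 qv 0.003
```

View pics/s18.png

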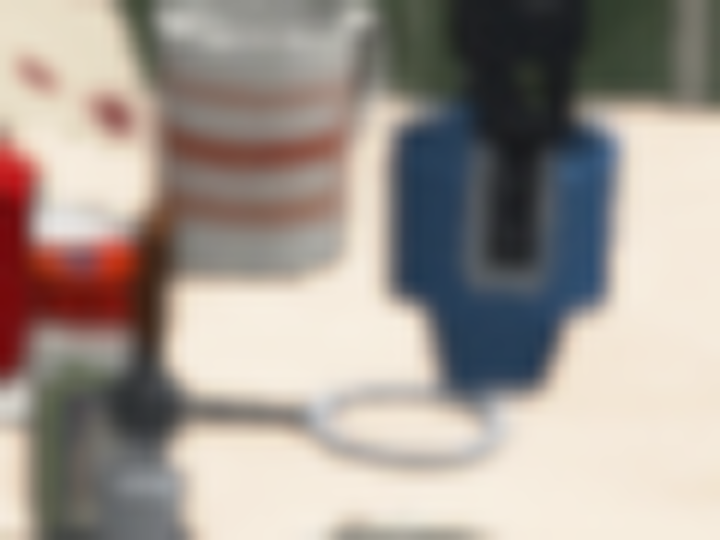

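```bash
python3 - <<'E'
from h import *
sd=cam('side')
S=lambda x,y:(290+x/12,145+y/12)
def ony(c,u,v,y):
    o,d=ray(c,u,v); return o+d*(y-o[1])/d[1]
for n,p in [('rim',(507,135)),('shoulder',(499,302)),('spig',(499,385))]: print(n,ony(sd,*S(*p),-.0655))
print('ring',onz(sd,*S(404,424),.128),'postgrip',ony(sd,*S(155,215),-.163),'hub',ony(sd,*S(145,400),-.163))
E
```

```text
rim [ 0.49222283 -0.0655      0.24891684]
shoulder [ 0.49249487 -0.0655      0.20138088]
spig [ 0.49154197 -0.0655      0.17729601]
ring [ 0.51919346 -0.16290247  0.128     ] postgrip [ 0.59423761 -0.163       0.19021538] hub [ 0.59653044 -0.163       0.13228392]
```

```bash
python3 -m crank '[{"xyz":[-5,1,0],"yaw":0},{"xyz":[-10,2,0],"yaw":0},{"xyz":[-14,2.5,0],"yaw":0},{"xyz":[-15,2.5,0],"yaw":0},{"xyz":[-15,2.5,0],"yaw":0},{"xyz":[-13,2.5,0],"yaw":0},{"xyz":[-10,2,0],"yaw":0},{"xyz":[-7,1.5,0],"yaw":0},{"xyz":[-4,1,0],"yaw":0},{"xyz":[-2,0.5,0],"yaw":0},{"xyz":[-1,0,0],"yaw":0},{"xyz":[0,0,0],"yaw":0}]' >/dev/null ; python3 st.py; python3 - <<'E'
from h import *
c=cam('wrist','w19')
cv2.imwrite('pics/w19z.png',cv2.resize(c['img'][130:400,160:480,::-1],None,fx=2.2,fy=2.2,interpolation=cv2.INTER_CUBIC))
c=cam('side','s19')
cv2.imwrite('pics/s19z.png',cv2.resize(c['img'][140:205,280:355,::-1],None,fx=9,fy=9,interpolation=cv2.INTER_CUBIC))
c=cam('top','t19')
cv2.imwrite('pics/t19z.png',cv2.resize(c['img'][140:260,270:430,::-1],None,fx=4.5,fy=4.5,interpolation=cv2.INTER_CUBIC))
E
python3 st.py
```

```text
32.8667 [ 0.5231 -0.1694  0.207 ] z [ 0.0367  0.0258 -0.999 ] yaw 94.88 F [-0.8 -0.2 -1.9] T [-0.04  0.08  0.02] w 0.75 qv 0.006
33.0167 [ 0.5231 -0.1689  0.2071] z [ 0.0368  0.0259 -0.999 ] yaw 94.93 F [-0.1 -0.3 -2.3] T [-0.05  0.09  0.01] w 0.748 qv 0.003
```

View pics/w19z.png

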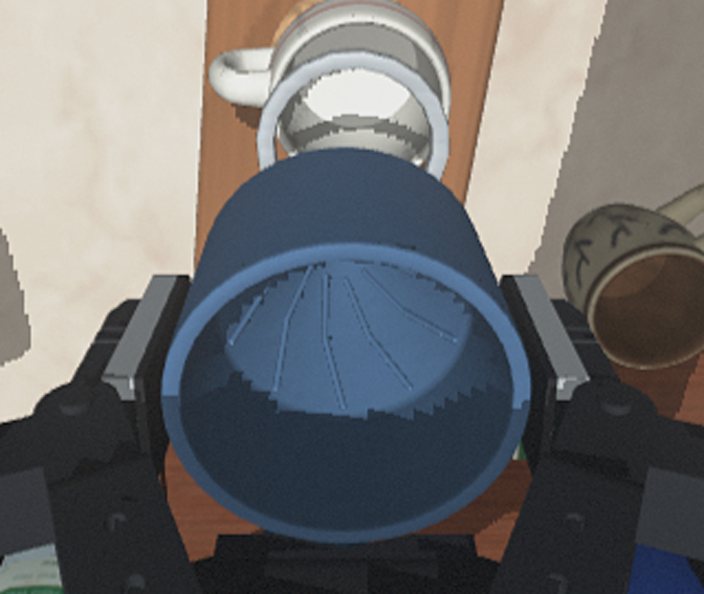

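View pics/s19z.png

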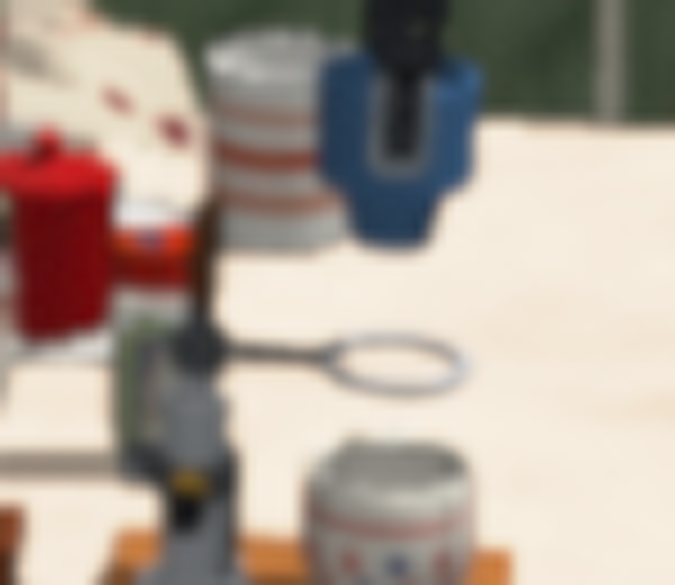

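View pics/t19z.png

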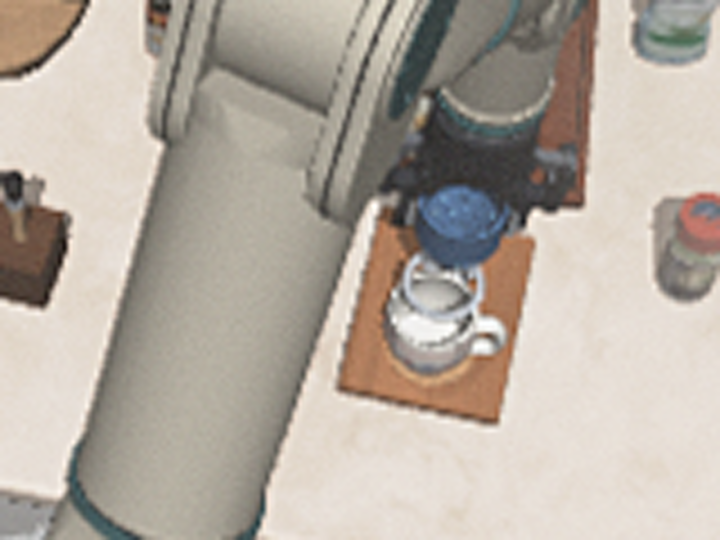

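```bash
python3 - <<'E'
from h import *
c=cam('wrist');sd=cam('side');exec(open('st.py').read())
S=lambda x,y:(280+x/9,140+y/9)
W=lambda x,y:(160+x/2.2,130+y/2.2)
def ony(c,u,v,y):
    o,d=ray(c,u,v); return o+d*(y-o[1])/d[1]
for n,p in [('rim',(401,75)),('sh',(397,188)),('spig',(394,243))]: print(n,ony(sd,*S(*p),-.169))
print('ring s',onz(sd,*S(397,364),.128))
def onx(c,u,v,x):
    o,d=ray(c,u,v); return o+d*(x-o[0])/d[0]
print('ring w',onz(c,*W(353.5,150),.129),'rim',onz(c,*W(346,392),.245))
E
```

```text
33.1167 [ 0.5232 -0.169   0.2072] z [ 0.037   0.0257 -0.999 ] yaw 94.92 F [ 0.1  0.2 -1.6] T [ 0.    0.   -0.02] w 0.751 qv 0.002
rim [ 0.52001888 -0.169       0.24438366]
sh [ 0.52008384 -0.169       0.19871654]
spig [ 0.52052977 -0.169       0.1760508 ]
ring s [ 0.51757671 -0.16196119  0.128     ]
ring w [ 0.52014067 -0.16343046  0.129     ] rim [ 0.51817355 -0.16893925  0.245     ]
```

```bash
python3 -m crank '[{"xyz":[2,-0.5,2],"yaw":0},{"xyz":[2,-0.7,4],"yaw":0},{"xyz":[1.5,-0.7,6],"yaw":0},{"xyz":[0,-0.3,7],"yaw":0},{"xyz":[-0.2,-0.3,6],"yaw":0},{"xyz":[-0.2,-0.2,5],"yaw":0},{"xyz":[-0.2,-0.2,4],"yaw":0},{"xyz":[0,-0.1,2],"yaw":0},{"xyz":[0,0,1],"yaw":0},{"xyz":[0,0,0],"yaw":0}]' >/dev/null ; python3 st.py; python3 - <<'E'
from h import *
c=cam('wrist','w20')
cv2.imwrite('pics/w20z.png',cv2.resize(c['img'][130:400,160:480,::-1],None,fx=2.2,fy=2.2,interpolation=cv2.INTER_CUBIC))
c=cam('side','s20')
cv2.imwrite('pics/s20z.png',cv2.resize(c['img'][140:205,280:355,::-1],None,fx=9,fy=9,interpolation=cv2.INTER_CUBIC))
E
python3 st.py
```

```text
33.95 [ 0.5202 -0.1612  0.1652] z [ 0.0347  0.0269 -0.999 ] yaw 95.04 F [-0.4  0.3 -1.9] T [-0.04  0.03 -0.  ] w 0.75 qv 0.003
34.05 [ 0.5204 -0.1613  0.1656] z [ 0.0354  0.0267 -0.999 ] yaw 95.04 F [-0.4  0.8 -1.1] T [-0.02  0.05 -0.01] w 0.746 qv 0.005
```

View pics/w20z.png

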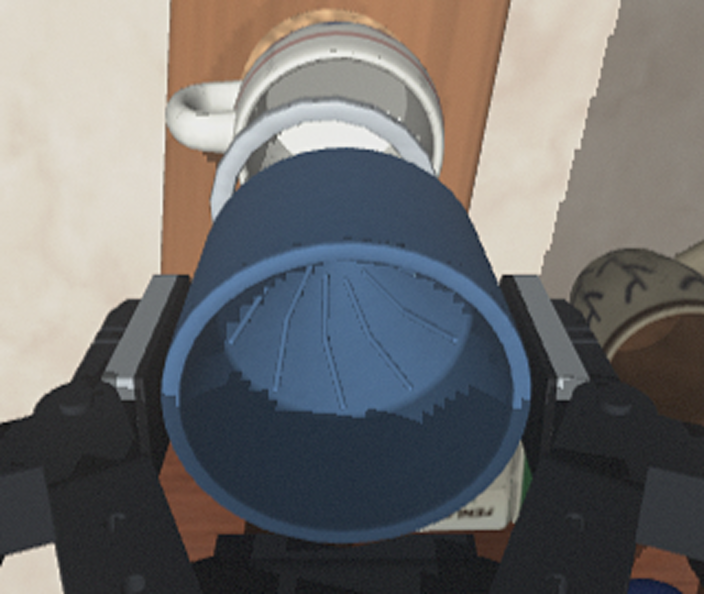

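View pics/s20z.png

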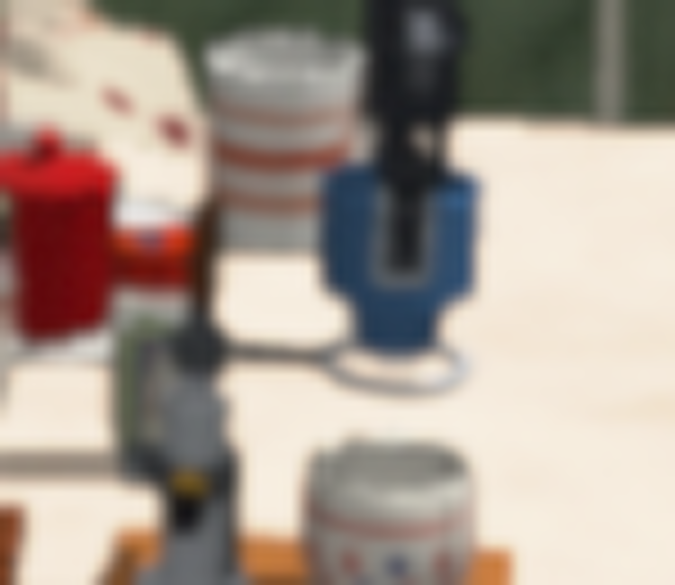

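```bash
python3 - <<'E'
from h import *
c=cam('wrist');exec(open('st.py').read())
W=lambda x,y:(160+x/2.2,130+y/2.2)
z=lambda p:((np.array(proj(c,p))-[160,130])*2.2).round(0)
for rc in [(.518,-.163),(.518,-.161),(.520,-.163)]:
    print(rc,'left',z([rc[0],rc[1]-.031,.1295]),'top',z([rc[0]-.031,rc[1],.1295]),'TL',z([rc[0]-.0219,rc[1]-.0219,.1295]),'TR',z([rc[0]-.0219,rc[1]+.0219,.1295]))
# dripper outer bottom edge of band
for dc in [(.518,-.161),(.518,-.163)]: print('band far edge',z([dc[0]-.032,dc[1],.133+.026]),'rim L',z([dc[0],dc[1]-.032,.203]),'rim R',z([dc[0],dc[1]+.032,.203]))
im=cv2.imread('pics/w20z.png');cv2.imwrite('pics/w20zz.png',cv2.resize(im[70:240,180:480],None,fx=2.5,fy=2.5))
E
```

```text
34.1 [ 0.5206 -0.1613  0.1658] z [ 0.0357  0.0266 -0.999 ] yaw 95.05 F [-0.2 -0.1 -2. ] T [-0.07  0.07 -0.04] w 0.747 qv 0.005
(0.518, -0.163) left [212. 201.] top [342.  96.] TL [251. 124.] TR [425. 137.]
(0.518, -0.161) left [220. 202.] top [350.  97.] TL [259. 125.] TR [433. 138.]
(0.52, -0.163) left [212. 208.] top [341. 104.] TL [251. 132.] TR [424. 144.]
band far edge [355. 134.] rim L [156. 392.] rim R [533. 412.]
band far edge [345. 134.] rim L [143. 391.] rim R [522. 412.]
```

View pics/w20zz.png

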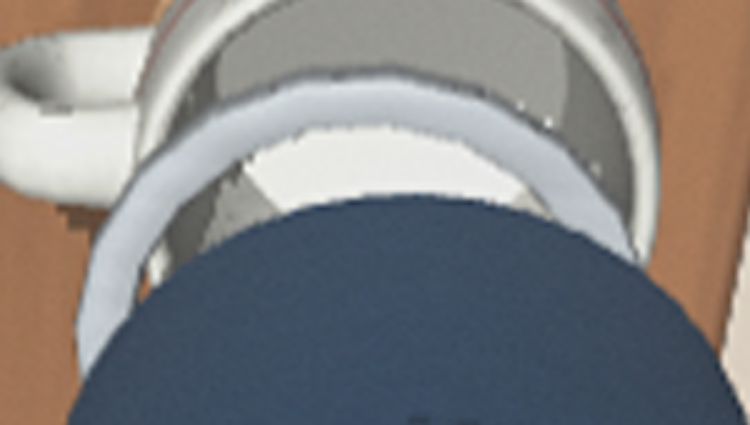

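```bash
python3 -m crank '[{"xyz":[-0.6,-0.2,1],"yaw":0},{"xyz":[-0.6,-0.2,2],"yaw":0},{"xyz":[-0.6,-0.2,3],"yaw":0},{"xyz":[-0.5,-0.2,3],"yaw":0},{"xyz":[-0.1,-0.2,3],"yaw":0},{"xyz":[-0.1,-0.2,3],"yaw":0},{"xyz":[0,-0.1,2],"yaw":0},{"xyz":[0,-0.1,1],"yaw":0}]' >/dev/null ; python3 st.py; python3 - <<'E'
from h import *
c=cam('wrist','w21')
cv2.imwrite('pics/w21z.png',cv2.resize(c['img'][130:400,160:480,::-1],None,fx=2.2,fy=2.2,interpolation=cv2.INTER_CUBIC))
c=cam('side','s21')
cv2.imwrite('pics/s21z.png',cv2.resize(c['img'][140:205,280:355,::-1],None,fx=9,fy=9,interpolation=cv2.INTER_CUBIC))
E
python3 st.py
```

```text
34.7667 [ 0.5208 -0.1641  0.1469] z [ 0.0381  0.0258 -0.9989] yaw 95.02 F [ 0.3 -0.6 -2.7] T [-0.05 -0.02  0.02] w 0.746 qv 0.034
34.8667 [ 0.5208 -0.1641  0.1471] z [ 0.0381  0.0258 -0.9989] yaw 95.03 F [ 0.1  0.5 -2.2] T [-0.05  0.06 -0.01] w 0.746 qv 0.007
```

View pics/w21z.png

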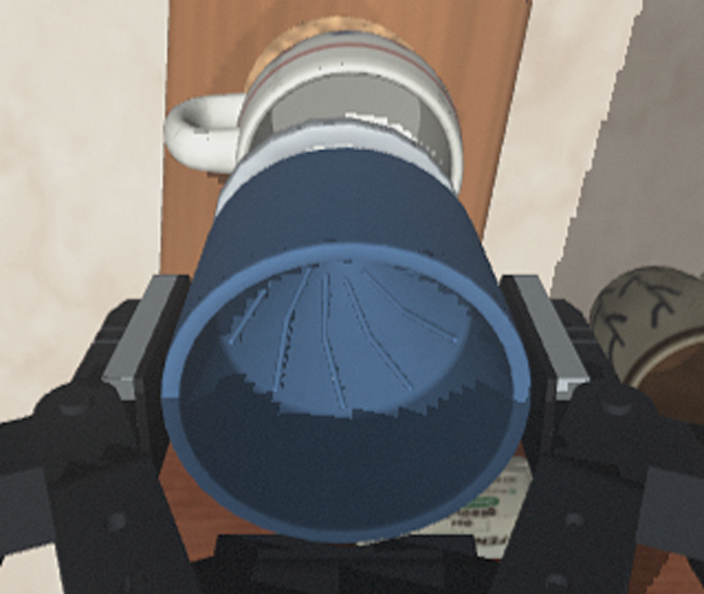

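View pics/s21z.png

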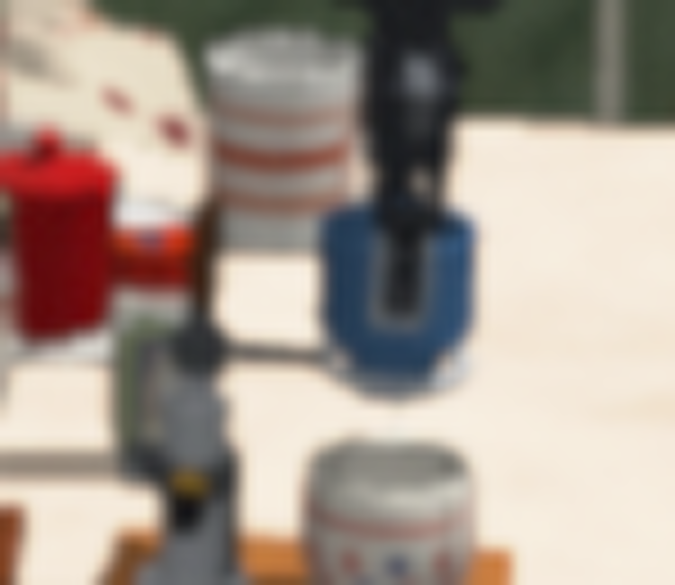

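```bash
for i in 1 2 3; do python3 -m crank '[{"xyz":[-0.05,-0.15,1.2],"yaw":0},{"xyz":[-0.05,-0.15,1.2],"yaw":0}]' >/dev/null ; python3 st.py; done
```

```text
35.0333 [ 0.5209 -0.1642  0.1448] z [ 0.0387  0.0256 -0.9989] yaw 95.03 F [-0.2  0.9 -2.1] T [-0.02  0.08  0.01] w 0.742 qv 0.036
35.2 [ 0.5209 -0.1643  0.1423] z [ 0.0393  0.0255 -0.9989] yaw 95.04 F [ 1.   0.  -2.2] T [-0.05  0.07 -0.03] w 0.749 qv 0.041
35.3667 [ 0.5207 -0.1643  0.1398] z [ 0.0395  0.0254 -0.9989] yaw 95.04 F [ 0.3 -0.8 -2.3] T [-0.02  0.09 -0.03] w 0.746 qv 0.04
```

```bash
for i in 1 2 3; do python3 -m crank '[{"xyz":[-0.05,-0.1,0.8],"yaw":0},{"xyz":[-0.05,-0.1,0.8],"yaw":0}]' >/dev/null ; python3 st.py; done
```

```text
35.5333 [ 0.5205 -0.1644  0.1379] z [ 0.0394  0.0255 -0.9989] yaw 95.04 F [-0.5  0.3 -1.8] T [-0.04  0.04  0.03] w 0.75 qv 0.027
35.7 [ 0.5204 -0.1645  0.1361] z [ 0.0394  0.0255 -0.9989] yaw 95.04 F [-0.  -0.1 -2.9] T [-0.04 -0.01  0.01] w 0.749 qv 0.025
35.8667 [ 0.5198 -0.1647  0.1349] z [ 0.0387  0.0254 -0.9989] yaw 95.03 F [-3.7  1.   8.3] T [0.13 0.45 0.03] w 0.749 qv 0.01
```

```bash
python3 -m crank '[{"xyz":[0,0,-0.5],"yaw":0}]' >/dev/null ; python3 st.py;  python3 -m crank '[{"xyz":[0,0,0],"yaw":0},{"xyz":[0,0,0],"yaw":0},{"xyz":[0,0,0],"yaw":0},{"xyz":[0,0,0],"yaw":0}]' 1 30 >/dev/null ; python3 st.py; python3 - <<'E'
from h import *
c=cam('wrist','w22')
cv2.imwrite('pics/w22z.png',cv2.resize(c['img'][130:400,160:480,::-1],None,fx=2.2,fy=2.2,interpolation=cv2.INTER_CUBIC))
c=cam('side','s22')
cv2.imwrite('pics/s22z.png',cv2.resize(c['img'][140:205,280:355,::-1],None,fx=9,fy=9,interpolation=cv2.INTER_CUBIC))
E
```

```text
35.95 [ 0.5202 -0.1647  0.1357] z [ 0.0396  0.0253 -0.9989] yaw 95.04 F [-0.3  0.6 -1.9] T [-0.02 -0.01 -0.02] w 0.749 qv 0.02
36.2833 [ 0.5216 -0.165   0.1365] z [ 0.0427  0.0245 -0.9988] yaw 95.04 F [ 0.4 -0.5 -0. ] T [-0.04  0.09  0.01] w 1.001 qv 0.004
```

View pics/w22z.png

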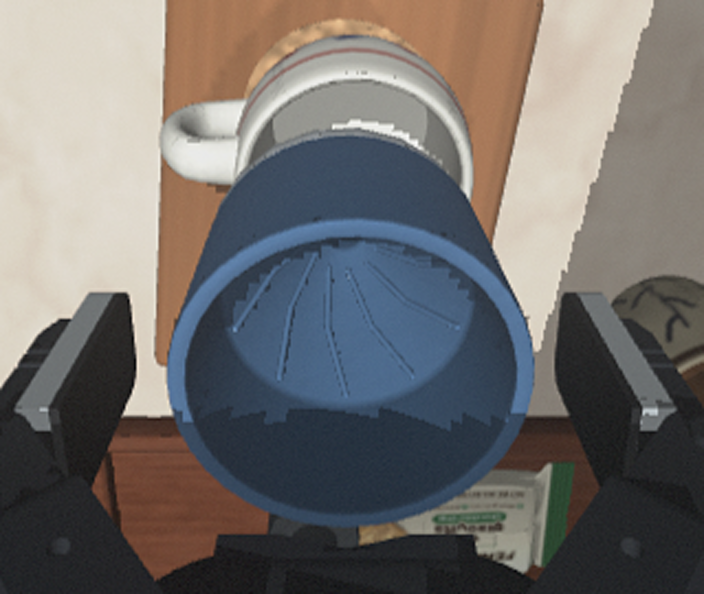

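View pics/s22z.png

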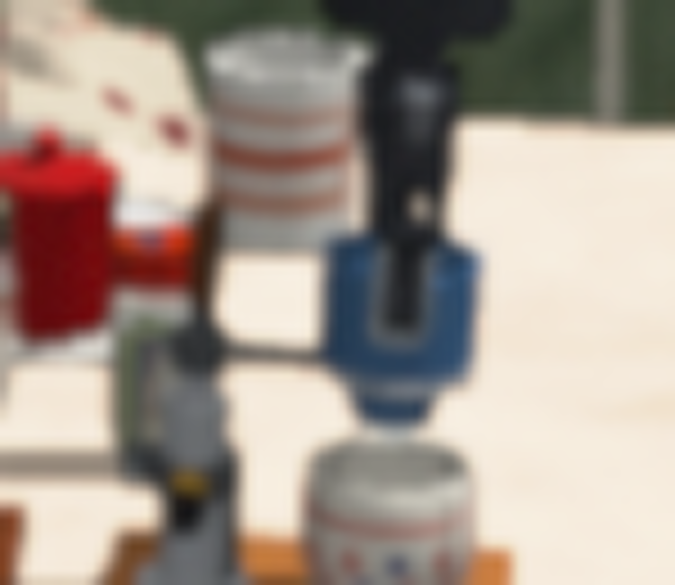

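```bash
python3 -m crank '[{"xyz":[0,0,-2],"yaw":0},{"xyz":[0,0,-5],"yaw":0},{"xyz":[0,0,-8],"yaw":0},{"xyz":[0,0,-10],"yaw":0},{"xyz":[0,0,-12],"yaw":0},{"xyz":[0,0,-14],"yaw":0},{"xyz":[0,0,-16],"yaw":0},{"xyz":[0,0,-16],"yaw":0},{"xyz":[0,0,-16],"yaw":0},{"xyz":[0,0,-12],"yaw":0},{"xyz":[0,-4,-8],"yaw":0},{"xyz":[0,-4,-4],"yaw":0},{"xyz":[0,-2,-2],"yaw":0},{"xyz":[0,0,0],"yaw":0},{"xyz":[0,0,0],"yaw":0}]' >/dev/null ; python3 st.py; python3 - <<'E'
from h import *
c=cam('wrist','w23')
c=cam('side','s23')
cv2.imwrite('pics/s23z.png',cv2.resize(c['img'][140:230,270:390,::-1],None,fx=6,fy=6,interpolation=cv2.INTER_CUBIC))
E
```

```text
37.6333 [ 0.5042 -0.1696  0.2762] z [ 0.048   0.0225 -0.9986] yaw 95.01 F [0.2 0.7 0.2] T [-0.05  0.06  0.02] w 0.999 qv 0.011
```

View pics/w23.png

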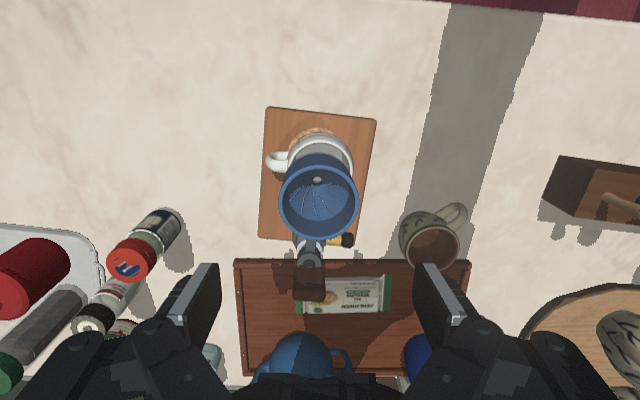

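View pics/s23z.png

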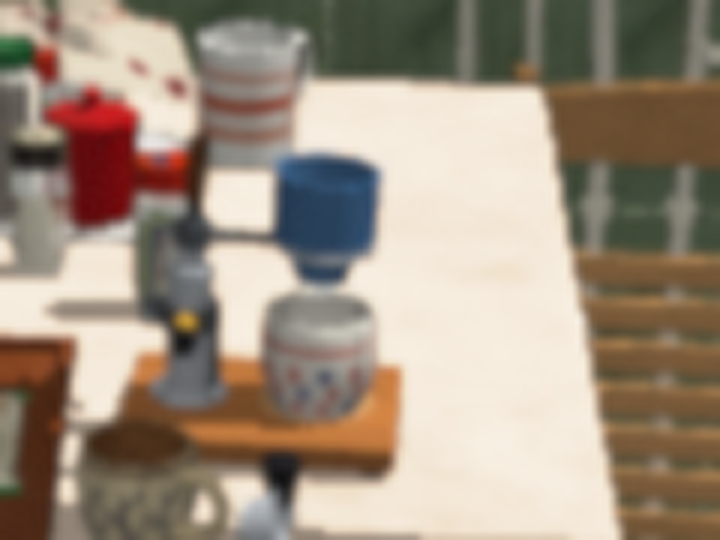

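```bash
python3 - <<'E'
from h import *
c=cam('wrist');sd=cam('side')
cv2.imwrite('pics/w24z.png',cv2.resize(c['img'][90:310,230:400,::-1],None,fx=2.7,fy=2.7,interpolation=cv2.INTER_CUBIC))
print('rim wrist',onz(c,318,201,.173),'hole',onz(c,316,180,.112))
def ony(c,u,v,y):
    o,d=ray(c,u,v); return o+d*(y-o[1])/d[1]
S=lambda x,y:(270+x/6,140+y/6)
for n,p in [('rim',(329,165)),('sh',(325,252)),('spig',(321,278)),('griptop',(200,137)),('hub',(192,230))]: print(n,ony(sd,*S(*p),-.163))
E
```

```text
rim wrist [ 0.51449882 -0.16453586  0.173     ] hole [ 0.51847058 -0.16464896  0.112     ]
rim [ 0.51662957 -0.163       0.17638901]
sh [ 0.51720515 -0.163       0.12167983]
spig [ 0.51905859 -0.163       0.10493694]
griptop [ 0.59277217 -0.163       0.19058209]
hub [ 0.59682902 -0.163       0.13227121]
```

View pics/w24z.png

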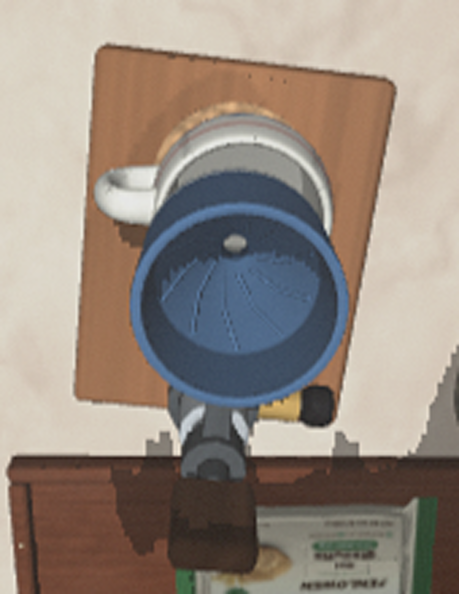

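```bash
python3 -c "
from station import manip
print(manip.close_job())"
```

```text
the job is handed in; nothing more can be done
None
```

The ring post is home in the sleeve and the blue dripper is sitting upright in the ring. I handed the job in at about 38 s of the 72 s allowed.

**Post:** I lifted it out of the block and lowered it gripped until its tip met the plunger nose. Then I let go and pushed on top of the grip with the closed fingers, so the slightly tilted tool could not jam the rod.
- **Force:** the push took about 2–4 N, dropped to 1.4 N about 3–4 mm above the end as the nose fell into the groove, then met a hard stop.
- **Stop:** I read 12.3 N at the stop, with no further movement, well under the 20 N limit. The tip is then about 35 mm above the worktop, from the finger height.

**Dripper:** I lowered it into the ring until about 10 N of contact, then released it and backed off straight up.

**Last checks:**
- The pictures show the dripper centred at about (0.517, -0.164), within 2–3 mm of the ring centre, with its shoulder on the ring and the ring over the cup. I saw nothing in the pictures to suggest the cup or the bystanders had moved.
- Nothing touched the gripper: the wrist force was about zero, fully open and clear of the dripper.

**What disagreed or could not be checked:**
- The tool drifted to about 2–3° of tilt during the job and I could not correct it.
- The camera estimates of the ring and sleeve differed by up to about 8 mm at oblique angles.
- The side view suggests the post leans by about 2–4°, against the 5° limit. The lower pixels are coarse, so this is the least certain of the checks.
- The plunger position was never read directly. I inferred the snap from the force drop and the stop.

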